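Cure the decals on lip-gloss tubes under the spot lamp

ROBOT

A 6-joint arm with a two-finger parallel gripper is mounted at the origin on the work surface. World frame = base frame: x ahead of the robot, y to its left, z up, the work surface at z = 0. Lengths are in m, angles in rad, forces in N, time in s.
With the tool pointing down it reaches from about 0.35 to 0.775 m from the base axis. Payload 7.3 kg.
Tool frame: the origin (TCP) lies on the front face of the gripper's body, between the roots of the fingers; the fingertips stand ahead of it and the grasp point (between the pads) lies 47 mm ahead of it (finger_overhang is the z of the fingertips in the tool frame, in m); z points along the fingers, y is the line along which they close (so a half turn about z gives the same grasp; the last joint's range is limited). The gripper opens to 92 mm and grips with 3 to 60 N. Pads are 19 mm wide; open, the fingers measure 130 mm over their backs; the gripper's body (75 mm by 190 mm) begins 47 mm behind the grasp point.
Start: joints at [1.129, 0.342, 1.524, -0, 1.275, -0.146], TCP at [0.153, 0.502, 0.292] pointing down, gripper open.
Joint ranges: [-2.53, 2.53], [-0.77, 2.02], [0.04, 2.7], [-1, 4.14], [0.28, 2.66], [-3.11, 3.11]. Speed limits (rad/s): [2.57, 2.57, 3.14, 3.14, 3.14, 3.14].

INTERFACE

Orientations are given as [roll, pitch, yaw] about the fixed x, y, z axes, in that order (R = Rz(yaw) Ry(pitch) Rx(roll)).
In Python, from cell import * gives the robot as it stands. The module is installed in compiled form; this text tells all that it offers.
- The arm moves only by the tool arm_command, never from a script. Its argument "series" is a list of rows, each an object of numbers: "x", "y", "z": the shift along the tool's x, y, z in mm; "rx", "ry", "rz": the turn, a rotation vector about the tool's x, y, z in degrees. A call has 1 to 20 rows; each row is the pose to reach, as a shift and turn from the pose commanded when the call began, along the tool's axes at that moment; what a row does not reach only later rows make up. A row lasts 1/10 s, in which the tool goes at most 50 mm and 8.59 degrees, less where a joint would pass 70% of its speed; a pose out of reach is approached as far as the arm can. A call with a gripper value outside its range is refused whole. "hand" is the finger opening in mm, from 0 to 91.8, set as the call begins (left out, the last holds). The fingers move at their own pace and stop on an object; "squeeze" is the grip in N (left out, the last holds). Time passes only in rows, so rows that repeat a pose let the fingers close. It gives the time, the measured TCP pose, the force, the opening and the grip force at its end, in the units of the state.
- observe(): the state, without advancing time (a new reading comes with each control period).
- read_camera(name): name is "side" or "top"; returns a dict with "pixels" (420x560x3 uint8, blue, green, red), "K" (3x3 intrinsics, pixels), "rvec" (rotation vector, rad) and "tvec" (3), from world to camera coordinates, as OpenCV has them. Camera axes: x right, y down, z forward; pixel columns grow to the right and rows downward; lengths in m; the calibration is good to about 2 mm. A picture is of the moment at which its call begins. There is no depth.
- hand_in(): hands the job in; it is judged then, once.
Trained networks look in a picture, given as the dict that the camera call returned (one of the last four; its "shot" number tells which), for a name from the list of things; names that differ only in an ending like _2 or _b are one class to them, and where a whole thing is asked for, a point or a joint stands for the part that bears it (a point fixed in the world has none). Each returns a list of dicts, best first, with "confidence" (0 to 1); they miss things now and then, are a little off and sometimes report something else, mostly with a low value. They report only what shows in the picture. A call takes as long as a camera call. They do not tell look-alikes from the thing itself.
- boxes_of(picture, query): "point" ([x, y, z] in m, in world coordinates, good to about 4 mm: the middle of the surface that is visible of it).
- trace(picture, query): "pixels" (420x560 bool, what is visible of it).
- mark_of(picture, query): "point" ([x, y, z] in m, in world coordinates, good to about 4 mm: a listed point, or the origin of a listed thing).
The state is a dict: "time": time; "qpos": joint angles; "qvel": joint speeds; "joint_efforts": joint torques, N m; "tool_pos": TCP position; "tool_rot": TCP orientation; "contact_force": force on the tool from outside, world axes, zero at the start; "torque": the same for the moment, N m; "opening": finger opening in m; "grip_force": force on a finger pad.
Only numpy, scipy, OpenCV 4.12 (cv2) and the standard library are available. Lean on these libraries where they do the work, as an engineer would, in place of code of your own. Each camera call takes 0.05 s, during which the arm holds its last target. There are 200 camera calls.

TASK

Each lip-gloss tube on the vanity has a freshly glued brass band to be set under the little spot lamp: lay every tube that is there on its side in a cradle of its own on the lamp's sliding carriage, between the carriage's two end fences. Then, from the shortest tube to the longest, slide the carriage so that the middle of each band stops right under the fixed pointer, staying a good two seconds at each. When all are done, pull the carriage back to its front stop with the tubes still lying in their cradles, and leave the other things on the desk alone.

Things in the scene. Friction and masses are not known exactly. Their poses are not given: they have to be found in the camera images.
- tube_short: the short lip-gloss tube: a rigid square bar 22 x 22 x 75 mm, beige with a white cap on the upper 38 percent (same width) and a thin brass band round its middle; starts standing upright on the desk. Origin at the centre of its foot, z along its length towards the cap, x and y square to its side faces. Absent in some runs. 34 g
- band_short (a point): centre of the short tube at its brass band: on its axis, 37.5 mm from the foot, half-way along
- tube_middle: the middle lip-gloss tube: a rigid square bar 22 x 22 x 90 mm, beige with a white cap on the upper 38 percent (same width) and a thin brass band round its middle; starts standing upright on the desk. Origin at the centre of its foot, z along its length towards the cap, x and y square to its side faces. Absent in some runs. 40 g
- band_middle (a point): centre of the middle tube at its brass band: on its axis, 45 mm from the foot, half-way along
- tube_long: the long lip-gloss tube: a rigid square bar 22 x 22 x 108 mm, beige with a white cap on the upper 38 percent (same width) and a thin brass band round its middle; starts standing upright on the desk. Origin at the centre of its foot, z along its length towards the cap, x and y square to its side faces. Absent in some runs. 49 g
- band_long (a point): centre of the long tube at its brass band: on its axis, 54 mm from the foot, half-way along
- lamp_stage: white curing-lamp stand, fixed. Base 300 x 150 x 10 mm; origin on the desk under the carriage's middle when both slides read 0; x points away from its front (the knob's side), y left seen from the front. Post at x = 215 mm; 20 mm wide arm at 190 to 210 mm height; lamp head 30 mm dia. from 114 mm height up, narrowing below to the pointer, at x = 95 mm, y = 0
- pointer (a point): tip of the fixed downward pointer under the lamp head, 80 mm above the desk, 14 mm above tubes lying in the cradles. Axes as lamp_stage
- cross_slide (a joint): travel of the slide along the stand's x, 0 (pulled fully to the front stop) to 0.12 m; about 3 N of friction, stays where it is left; a 90 x 210 x 9 mm aluminium slab
- carriage (a joint): travel of the carriage on the cross slide along the stand's y, -0.07 to 0.07 m, 0 is central; about 3 N of friction. Grey plate 130 x 150 mm, top 31 mm above the desk, with three cradles side by side, 52 mm apart in y, a low fence across its front and back edges (inner faces 124 mm apart, tops 56 mm above the desk) that tubes lie between, and a tongue at the front that carries the knob
- knob_top (a point): centre of the top of the carriage's upright round knob: white, 16 mm dia., 55 mm tall, top 86 mm above the desk, 105 mm in front of the carriage's middle. Moves with the carriage; pinch it from above to drag the carriage in x and y at once
- cradle0 (a point): left cradle of the carriage (seen from the front): the middle of its bed, 46 mm above the desk. A cradle is two white U-shaped brackets 7 mm thick, 22 mm before and behind this point, 28 mm wide inside, walls 8 mm high; a tube lies in both along x (the stand's x). Between the brackets the plate is 15 mm below the bed. Axes as lamp_stage
- cradle1 (a point): middle cradle of the carriage (seen from the front): the middle of its bed, 46 mm above the desk. A cradle is two white U-shaped brackets 7 mm thick, 22 mm before and behind this point, 28 mm wide inside, walls 8 mm high; a tube lies in both along x (the stand's x). Between the brackets the plate is 15 mm below the bed. Axes as lamp_stage
- cradle2 (a point): right cradle of the carriage (seen from the front): the middle of its bed, 46 mm above the desk. A cradle is two white U-shaped brackets 7 mm thick, 22 mm before and behind this point, 28 mm wide inside, walls 8 mm high; a tube lies in both along x (the stand's x). Between the brackets the plate is 15 mm below the bed. Axes as lamp_stage
- blender_case: pale egg-shaped silicone make-up blender case, 68 mm dia., 77 mm tall, to be left alone; origin under its centre
- ring_dish: small marble ring dish, 90 mm dia., 28 mm tall, to be left alone; origin under its centre
- small_mirror: small rectangular mirror on a foot, 150 mm wide, 205 mm tall, fixed; to be kept clear of; origin under its middle
There are look-alikes about, which are no part of the job. What is shaped like the tube_long but pink is not meant.

How it is judged:
By the outcome, as a careful person would: the job done as asked, in the order asked, and still so for the second after the job is handed in, with the robot touching nothing.
Of tube_short, tube_middle, tube_long only 2 to 3 are there at a start; the rules pass over those that are not, and their reading is None.
At some moment in a run one of tube_short, tube_middle, tube_long may be knocked a few centimetres aside while the robot is not near it.
It also fails if it takes over 210 s, if anything falls off the work surface, if the arm or the gripper's body presses on something with over 40 N, if the wrist force passes 120 N, or if a joint passes its speed limit or range.

## Working session

There is one attempt and no reset: what is moved stays moved. The work goes in short steps, Python scripts to look and compute and a tool call to move; the robot and the scene stay as the last step left them, time stands still between calls to the robot, and variables do not carry over. Pictures are saved under pics/ and viewed, at most 14 in all, crops included, and the job is handed in when it is done.

Besides the shell and the picture viewer there is one more tool, called after "Emit:" in YAML: its name, and indented under it one key for each argument. arm_command: Moves the arm, as the interface text tells. Its arguments: {"type":"object","properties":{"series":{"type":"array"},"hand":{"type":"number"},"squeeze":{"type":"number"}},"required":["series"]}

```bash
mkdir -p pics && cat > h.py <<'E'
from cell import *
import numpy as np, cv2
from scipy.spatial.transform import Rotation as R
def marks(pic,names):
    for n in names:
        try:
            r=mark_of(pic,n)
            print(n,[(np.round(d["point"],3).tolist(),round(d["confidence"],2)) for d in r[:3]])
        except Exception as e: print(n,e)
E
python3 - <<'E'
from h import *
s=observe(); print(s["time"],s["tool_pos"],s["tool_rot"],s["opening"])
N=["tube_short","tube_middle","tube_long","lamp_stage","knob_top","cradle0","cradle1","cradle2","pointer","blender_case","ring_dish","small_mirror"]
for c in("top","side"):
    p=read_camera(c); cv2.imwrite(f"pics/{c}0.png",p["pixels"]); print(c); marks(p,N)
print(observe()["time"])
E
```

```text
0.0 [0.15287483 0.5019343  0.29155641] [-3.14008230e+00 -2.19294035e-04  2.84584304e+00] 0.09183852100683441
top
tube_short [([0.566, 0.265, -0.003], 0.6)]
tube_middle []
tube_long [([0.481, 0.366, 0.001], 0.57), ([0.55, 0.436, -0.001], 0.52), ([0.469, 0.438, 0.005], 0.47)]
lamp_stage [([0.53, -0.112, 0.001], 0.71)]
knob_top [([0.496, -0.164, 0.086], 0.82)]
cradle0 [([0.608, -0.13, 0.047], 0.96), ([0.602, -0.178, 0.042], 0.68), ([0.594, -0.232, 0.045], 0.66)]
cradle1 [([0.608, -0.13, 0.047], 0.96), ([0.602, -0.178, 0.042], 0.68), ([0.594, -0.232, 0.045], 0.66)]
cradle2 [([0.608, -0.13, 0.047], 0.96), ([0.602, -0.178, 0.042], 0.68), ([0.594, -0.232, 0.045], 0.66)]
pointer [([0.626, -0.124, 0.08], 0.83)]
blender_case [([0.461, -0.396, -0.003], 0.98)]
ring_dish [([0.637, -0.41, 0.0], 0.6), ([0.563, 0.264, 0.04], 0.43)]
small_mirror [([0.614, 0.515, -0.002], 0.82)]
side
tube_short [([0.568, 0.261, -0.005], 0.58)]
tube_middle []
tube_long [([0.602, -0.179, 0.049], 0.68), ([0.472, 0.436, -0.001], 0.67), ([0.484, 0.364, -0.002], 0.66)]
lamp_stage [([0.532, -0.109, -0.002], 0.62)]
knob_top [([0.497, -0.163, 0.088], 0.98)]
cradle0 [([0.61, -0.128, 0.045], 0.84), ([0.594, -0.229, 0.044], 0.61), ([0.601, -0.176, 0.047], 0.56)]
cradle1 [([0.61, -0.128, 0.045], 0.84), ([0.594, -0.229, 0.044], 0.61), ([0.601, -0.176, 0.047], 0.56)]
cradle2 [([0.61, -0.128, 0.045], 0.84), ([0.594, -0.229, 0.044], 0.61), ([0.601, -0.176, 0.047], 0.56)]
pointer [([0.624, -0.125, 0.079], 0.68)]
blender_case [([0.461, -0.393, -0.0], 0.77)]
ring_dish [([0.632, -0.41, -0.002], 0.87)]
small_mirror [([0.609, 0.521, 0.004], 0.96)]
1.3
```

View pics/top0.png

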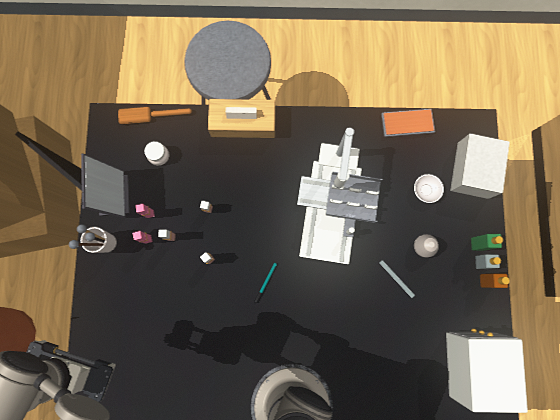

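View pics/side0.png

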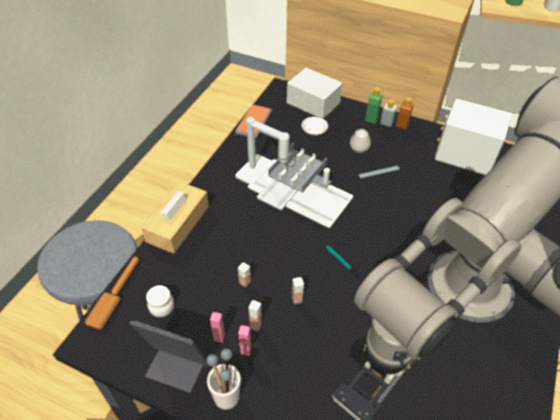

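Both views show three white-capped tubes: in the top view near pixels (206,206), (166,234) and (207,257), in the side view near (244,275), (255,316) and (297,290). The two pink look-alikes are beside them. The carriage stands about 79 mm in and 58 mm to the right. Next I'll measure the tubes by fitting silhouettes.

```bash
cat >> h.py <<'E'
from scipy.optimize import minimize
def proj(p,P):
    return cv2.projectPoints(np.asarray(P,float).reshape(-1,3),p["rvec"],p["tvec"],p["K"],None)[0].reshape(-1,2)
def ray(p,uv,z):
    Rm=cv2.Rodrigues(np.array(p["rvec"],float))[0]; t=np.array(p["tvec"],float).ravel(); C=-Rm.T@t
    d=Rm.T@np.linalg.solve(p["K"],[uv[0],uv[1],1.]); return C+d*(z-C[2])/d[2]
def bright(p,c,h):
    im=p["pixels"][c[1]-h:c[1]+h,c[0]-h:c[0]+h].astype(float); m=im.max(2)
    return np.clip((m-35)/60,0,1)
def sil(p,c,h,x,y,yaw,L,w=.011,S=8):
    P=np.array([[a*w,b*w,z] for z in(0,L) for a in(-1,1) for b in(-1,1)]); P=R.from_euler("z",yaw).apply(P)+[x,y,0]
    uv=((proj(p,P)-[c[0]-h-.5,c[1]-h-.5])*S).astype(np.float32)
    M=np.zeros((2*h*S,2*h*S),np.float32); cv2.fillConvexPoly(M,cv2.convexHull(uv).astype(int),1.)
    return cv2.resize(M,(2*h,2*h),interpolation=cv2.INTER_AREA)
def fit(views,x0):
    best=None
    for L in(.075,.09,.108):
        for yw in(0.2,.6,1.0,1.4):
            f=lambda v:sum(np.abs(sil(p,c,h,v[0],v[1],v[2],L)-bright(p,c,h)).sum() for p,c,h in views)
            r=minimize(f,[x0[0],x0[1],yw],method="Nelder-Mead",options=dict(initial_simplex=[[x0[0],x0[1],yw],[x0[0]+.008,x0[1],yw],[x0[0],x0[1]+.008,yw],[x0[0],x0[1],yw+.3]],maxiter=120))
            if best is None or r.fun<best[0]: best=(r.fun,L,r.x)
            if yw==.2 or r.fun<loc[0]: loc=(r.fun,r.x)
        print(L,round(loc[0],1),np.round(loc[1],3))
    return best
E
python3 - <<'E'
from h import *
t=read_camera("top"); s=read_camera("side")
for ct,cs in (((206,206),(244,275)),((166,234),(255,316)),((207,257),(297,290))):
    x0=ray(t,ct,.09)[:2]; print(ct,"x0",x0.round(3)); fit([(t,ct,14),(s,cs,20)],x0)
def crop(p,c,h,k): return cv2.resize(p["pixels"][c[1]-h:c[1]+h,c[0]-h:c[0]+h],None,fx=k,fy=k,interpolation=cv2.INTER_NEAREST)
cv2.imwrite("pics/c1.png",np.hstack([crop(t,(180,230),38,5),crop(s,(265,295),38,5)]))
Rm=cv2.Rodrigues(np.array(t["rvec"],float))[0]
for p in(t,s):
    Rm=cv2.Rodrigues(np.array(p["rvec"],float))[0]; print("cam",(-Rm.T@np.ravel(p["tvec"])).round(2),p["K"][0][0])
E
```

```text
(206, 206) x0 [0.56  0.252]
0.075 533.1 [0.568 0.261 1.338]
0.09 531.1 [0.566 0.26  1.35 ]
0.108 560.7 [0.566 0.261 1.299]
(166, 234) x0 [0.478 0.361]
0.075 689.9 [0.481 0.368 1.485]
0.09 636.0 [ 0.48   0.368 -0.099]
0.108 568.5 [ 0.48   0.368 -0.106]
(207, 257) x0 [0.415 0.243]
0.075 577.2 [0.415 0.251 0.927]
0.09 533.0 [0.415 0.25  0.887]
0.108 530.2 [0.415 0.251 0.936]
cam [0.34 0.05 1.35] 446.62051346851234
cam [0.16 0.94 1.21] 519.1567219694612
```

View pics/c1.png

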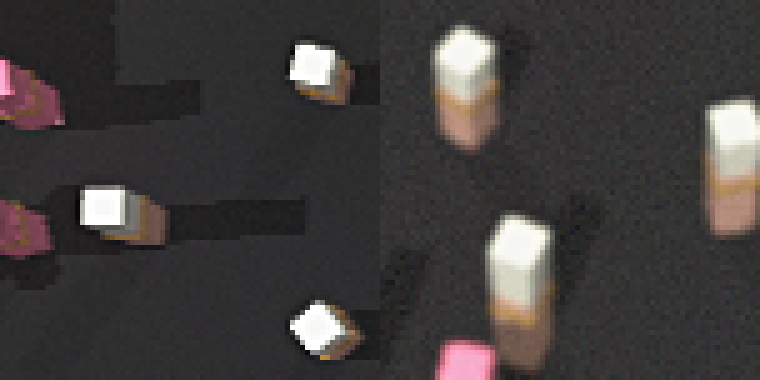

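The crop shows the short tube upper right, the long one at left beside the pink ones and the middle one lower right. The fits agree on this: short (0.567, 0.261), long (0.480, 0.368), middle (0.415, 0.250). First I'll drag the carriage to the front by its knob.

```bash
cat >> h.py <<'E'
SY=np.deg2rad(-7.6); SO=np.array([.531,-.111])
def st(x,y,z): 
    p=SO+np.array([x*np.cos(SY)-y*np.sin(SY), x*np.sin(SY)+y*np.cos(SY)]); return np.array([p[0],p[1],z])
def tst(P): d=np.asarray(P)[:2]-SO; return np.array([d[0]*np.cos(SY)+d[1]*np.sin(SY),-d[0]*np.sin(SY)+d[1]*np.cos(SY)])
def tool(az,tilt,flip=False):
    # tool z = outward along azimuth az (rad), tilt deg from straight down; y horizontal
    t=np.deg2rad(tilt); z=np.array([np.sin(t)*np.cos(az),np.sin(t)*np.sin(az),-np.cos(t)])
    y=np.array([-np.sin(az),np.cos(az),0])*(-1 if flip else 1); return np.c_[np.cross(y,z),y,z]
def rows(targets,start=None):
    """targets: list of (grasp point pos, Rot matrix). prints rows relative to current pose"""
    s=observe(); p0=s["tool_pos"]; R0=R.from_euler("xyz",s["tool_rot"]).as_matrix()
    if start is not None: p0,R0=start[0]-.047*start[1][:,2],start[1]
    print("t",round(s["time"],1),"q",np.round(s["qpos"],2))
    lp,lR=p0,R0
    for g,Rt in targets:
        p=np.asarray(g)-.047*Rt[:,2]; d=R0.T@(p-p0)*1000; rv=np.rad2deg(R.from_matrix(R0.T@Rt).as_rotvec())
        n=max(np.linalg.norm(p-lp)/.05,np.rad2deg(R.from_matrix(lR.T@Rt).magnitude())/8.59)
        print("rows>=%.1f"%n,"xyz",d.round(1).tolist(),"r",rv.round(1).tolist(),"TCP",p.round(3)); lp,lR=p,Rt
E
python3 - <<'E'
from h import *
k=np.array([.4965,-.1635]); print(tst(k),tst([.626,-.1245]))
T=tool(SY,0,True); 
for T in(tool(SY,0,True),tool(SY,0)): rows([([*k,.16],T),([*k,.076],T)])
E
```

```text
[-0.02725348 -0.05660166] [ 0.09595094 -0.00081705]
t 1.4 q [ 1.13  0.34  1.52 -0.    1.28 -0.15]
rows>=19.9 xyz [-522.6, -536.7, 85.2] r [0.0, -0.0, 170.7] TCP [ 0.496 -0.164  0.207]
rows>=1.7 xyz [-522.6, -536.7, 169.2] r [0.0, -0.0, 170.7] TCP [ 0.496 -0.164  0.123]
t 1.4 q [ 1.13  0.34  1.52 -0.    1.28 -0.15]
rows>=15.1 xyz [-522.6, -536.7, 85.2] r [0.0, 0.0, -9.3] TCP [ 0.496 -0.164  0.207]
rows>=1.7 xyz [-522.6, -536.7, 169.2] r [0.0, 0.0, -9.3] TCP [ 0.496 -0.164  0.123]
```

Emit:
arm_command:
  series:
    - {"x": -522.5, "y": -536.5, "z": 85, "rz": -9.3}
    - {"x": -522.5, "y": -536.5, "z": 85, "rz": -9.3}
    - {"x": -522.5, "y": -536.5, "z": 85, "rz": -9.3}
    - {"x": -522.5, "y": -536.5, "z": 85, "rz": -9.3}
    - {"x": -522.5, "y": -536.5, "z": 85, "rz": -9.3}
    - {"x": -522.5, "y": -536.5, "z": 85, "rz": -9.3}
    - {"x": -522.5, "y": -536.5, "z": 85, "rz": -9.3}
    - {"x": -522.5, "y": -536.5, "z": 85, "rz": -9.3}
    - {"x": -522.5, "y": -536.5, "z": 85, "rz": -9.3}
    - {"x": -522.5, "y": -536.5, "z": 85, "rz": -9.3}
    - {"x": -522.5, "y": -536.5, "z": 85, "rz": -9.3}
    - {"x": -522.5, "y": -536.5, "z": 85, "rz": -9.3}
    - {"x": -522.5, "y": -536.5, "z": 85, "rz": -9.3}
    - {"x": -522.5, "y": -536.5, "z": 85, "rz": -9.3}
    - {"x": -522.5, "y": -536.5, "z": 85, "rz": -9.3}
    - {"x": -522.5, "y": -536.5, "z": 85, "rz": -9.3}
    - {"x": -522.5, "y": -536.5, "z": 85, "rz": -9.3}
    - {"x": -522.5, "y": -536.5, "z": 85, "rz": -9.3}
    - {"x": -522.5, "y": -536.5, "z": 85, "rz": -9.3}
    - {"x": -522.5, "y": -536.5, "z": 85, "rz": -9.3}
  hand: 60

```text
invalid input
```

Emit:
arm_command:
  series:
    - {"x": -100, "y": -100, "z": 20, "rx": 0, "ry": 0, "rz": 0}
    - {"x": -100, "y": -100, "z": 20, "rx": 0, "ry": 0, "rz": 0}
  hand: 60
  squeeze: 30

```text
time: 1.6
tool_pos: [0.1996, 0.4143, 0.2778]
tool_rot: [3.141, 0.0, 2.849]
contact_force: [1.5, 0.3, -0.4]
opening: 0.0803
grip_force: 0.0
```

```bash
python3 - <<'E'
from h import *
k=np.array([.4965,-.1635]);T=tool(SY,0); rows([([*k,.16],T),([*k,.076],T)])
E
```

```text
t 1.6 q [ 0.96  0.24  1.72 -0.    1.19 -0.32]
rows>=13.1 xyz [-451.1, -467.5, 70.8] r [0.0, 0.0, -9.2] TCP [ 0.496 -0.164  0.207]
rows>=1.7 xyz [-451.0, -467.5, 154.8] r [0.0, 0.0, -9.2] TCP [ 0.496 -0.164  0.123]
```

Emit:
arm_command:
  series:
    - {"x": -451, "y": -467.5, "z": 71, "rx": 0, "ry": 0, "rz": -9.2}
    - {"x": -451, "y": -467.5, "z": 71, "rx": 0, "ry": 0, "rz": -9.2}
    - {"x": -451, "y": -467.5, "z": 71, "rx": 0, "ry": 0, "rz": -9.2}
    - {"x": -451, "y": -467.5, "z": 71, "rx": 0, "ry": 0, "rz": -9.2}
    - {"x": -451, "y": -467.5, "z": 71, "rx": 0, "ry": 0, "rz": -9.2}
    - {"x": -451, "y": -467.5, "z": 71, "rx": 0, "ry": 0, "rz": -9.2}
    - {"x": -451, "y": -467.5, "z": 71, "rx": 0, "ry": 0, "rz": -9.2}
    - {"x": -451, "y": -467.5, "z": 71, "rx": 0, "ry": 0, "rz": -9.2}
    - {"x": -451, "y": -467.5, "z": 71, "rx": 0, "ry": 0, "rz": -9.2}
    - {"x": -451, "y": -467.5, "z": 71, "rx": 0, "ry": 0, "rz": -9.2}
    - {"x": -451, "y": -467.5, "z": 71, "rx": 0, "ry": 0, "rz": -9.2}
    - {"x": -451, "y": -467.5, "z": 71, "rx": 0, "ry": 0, "rz": -9.2}
    - {"x": -451, "y": -467.5, "z": 71, "rx": 0, "ry": 0, "rz": -9.2}
    - {"x": -451, "y": -467.5, "z": 71, "rx": 0, "ry": 0, "rz": -9.2}
    - {"x": -451, "y": -467.5, "z": 71, "rx": 0, "ry": 0, "rz": -9.2}
    - {"x": -451, "y": -467.5, "z": 71, "rx": 0, "ry": 0, "rz": -9.2}
    - {"x": -451, "y": -467.5, "z": 71, "rx": 0, "ry": 0, "rz": -9.2}
    - {"x": -451, "y": -467.5, "z": 71, "rx": 0, "ry": 0, "rz": -9.2}
    - {"x": -451, "y": -467.5, "z": 71, "rx": 0, "ry": 0, "rz": -9.2}

```text
time: 3.5
tool_pos: [0.4946, -0.1629, 0.2076]
tool_rot: [3.142, 0.0, 3.008]
contact_force: [0.1, -0.7, 0.1]
opening: 0.06
grip_force: 0.0
```

Emit:
arm_command:
  series:
    - {"x": 0, "y": 0, "z": 42, "rx": 0, "ry": 0, "rz": 0}
    - {"x": 0, "y": 0, "z": 84, "rx": 0, "ry": 0, "rz": 0}
    - {"x": 0, "y": 0, "z": 84, "rx": 0, "ry": 0, "rz": 0}
    - {"x": 0, "y": 0, "z": 84, "rx": 0, "ry": 0, "rz": 0}

```text
time: 3.9
tool_pos: [0.4948, -0.1635, 0.1237]
tool_rot: [3.141, -0.001, 3.007]
contact_force: [0.3, -0.2, 1.1]
opening: 0.06
grip_force: 0.0
```

Emit:
arm_command:
  series:
    - {"x": 0, "y": 0, "z": 0, "rx": 0, "ry": 0, "rz": 0}
    - {"x": 0, "y": 0, "z": 0, "rx": 0, "ry": 0, "rz": 0}
    - {"x": 0, "y": 0, "z": 0, "rx": 0, "ry": 0, "rz": 0}
    - {"x": 0, "y": 0, "z": 0, "rx": 0, "ry": 0, "rz": 0}
    - {"x": 0, "y": 0, "z": 0, "rx": 0, "ry": 0, "rz": 0}
    - {"x": 0, "y": 0, "z": 0, "rx": 0, "ry": 0, "rz": 0}
  hand: 5
  squeeze: 30

```text
time: 4.5
tool_pos: [0.4947, -0.1639, 0.1234]
tool_rot: [3.142, 0.0, 3.006]
contact_force: [0.3, 0.5, 0.3]
opening: 0.0167
grip_force: 0.6
```

Emit:
arm_command:
  series:
    - {"x": 0, "y": 0, "z": 0, "rx": 0, "ry": 0, "rz": 0}
    - {"x": 8, "y": 4, "z": 0, "rx": 0, "ry": 0, "rz": 0}
    - {"x": 16, "y": 9, "z": 0, "rx": 0, "ry": 0, "rz": 0}
    - {"x": 24, "y": 13, "z": 0, "rx": 0, "ry": 0, "rz": 0}
    - {"x": 32, "y": 18, "z": 0, "rx": 0, "ry": 0, "rz": 0}
    - {"x": 40, "y": 22, "z": 0, "rx": 0, "ry": 0, "rz": 0}
    - {"x": 48, "y": 26, "z": 0, "rx": 0, "ry": 0, "rz": 0}
    - {"x": 48, "y": 26, "z": 0, "rx": 0, "ry": 0, "rz": 0}
    - {"x": 48, "y": 26, "z": 0, "rx": 0, "ry": 0, "rz": 0}

```text
time: 5.4
tool_pos: [0.4495, -0.1307, 0.1233]
tool_rot: [3.14, -0.003, 3.007]
contact_force: [-2.2, 0.8, 5.7]
opening: 0.0153
grip_force: 30.0
```

Emit:
arm_command:
  series:
    - {"x": 0, "y": 0, "z": 0, "rx": 0, "ry": 0, "rz": 0}
    - {"x": 0, "y": 0, "z": 0, "rx": 0, "ry": 0, "rz": 0}
    - {"x": 0, "y": 0, "z": -40, "rx": 0, "ry": 0, "rz": 0}
    - {"x": 0, "y": 0, "z": -80, "rx": 0, "ry": 0, "rz": 0}
    - {"x": 0, "y": 0, "z": -120, "rx": 0, "ry": 0, "rz": 0}
    - {"x": 0, "y": 0, "z": -120, "rx": 0, "ry": 0, "rz": 0}
  hand: 40

```text
time: 6.0
tool_pos: [0.4528, -0.1324, 0.2479]
tool_rot: [-3.139, 0.009, 3.007]
contact_force: [0.1, -0.2, -0.7]
opening: 0.04
grip_force: 0.0
```

```bash
python3 - <<'E'
from h import *
N=["lamp_stage","knob_top","cradle0","pointer"]
for c in("top","side"):
    p=read_camera(c); cv2.imwrite(f"pics/{c}1.png",p["pixels"]); marks(p,N)
# pick targets for middle tube C
az=.93; c=np.array([.415,.25,.045]); 
for az in(.93,.93-np.pi/2):
  for f in(0,1):
    T=tool(az,45,f); b=T[:,2]; print(az,f); rows([(c-.12*b+[0,0,.08],T),(c-.09*b,T),(c,T)])
E
```

```text
lamp_stage [([0.533, -0.11, -0.001], 0.87)]
knob_top [([0.416, 0.247, -0.002], 0.64), ([0.564, 0.264, 0.041], 0.63)]
cradle0 [([0.554, -0.148, 0.046], 0.96), ([0.561, -0.093, 0.047], 0.67)]
pointer [([0.626, -0.124, 0.076], 0.66)]
lamp_stage [([0.477, 0.368, 0.056], 0.67), ([0.527, -0.111, -0.002], 0.59)]
knob_top [([0.451, -0.13, 0.086], 0.63), ([0.61, 0.519, 0.002], 0.49)]
cradle0 [([0.564, -0.093, 0.044], 0.93), ([0.555, -0.147, 0.048], 0.76)]
pointer [([0.625, -0.124, 0.077], 0.58), ([0.461, -0.394, -0.0], 0.32)]
0.93 0
t 6.5 q [-0.45  0.29  1.75  0.    1.1  -1.88]
rows>=8.7 xyz [143.8, 269.9, -0.2] r [-23.8, -40.6, -57.8] TCP [0.344 0.155 0.243]
rows>=2.1 xyz [133.4, 288.4, 101.0] r [-23.8, -40.6, -57.8] TCP [0.357 0.172 0.142]
rows>=1.8 xyz [102.5, 344.1, 164.6] r [-23.8, -40.6, -57.8] TCP [0.395 0.223 0.078]
0.93 1
t 6.5 q [-0.45  0.29  1.75  0.    1.1  -1.88]
rows>=14.4 xyz [143.8, 269.9, -0.2] r [-46.4, 27.2, 111.8] TCP [0.344 0.155 0.243]
rows>=2.1 xyz [133.4, 288.4, 101.0] r [-46.4, 27.2, 111.8] TCP [0.357 0.172 0.142]
rows>=1.8 xyz [102.5, 344.1, 164.6] r [-46.4, 27.2, 111.8] TCP [0.395 0.223 0.078]
-0.6407963267948965 0
t 6.5 q [-0.45  0.29  1.75  0.    1.1  -1.88]
rows>=9.4 xyz [189.9, 430.4, -0.1] r [11.4, -44.1, 27.4] TCP [0.32  0.321 0.243]
rows>=2.1 xyz [171.2, 420.1, 101.1] r [11.4, -44.1, 27.4] TCP [0.337 0.308 0.142]
rows>=1.8 xyz [115.4, 389.2, 164.6] r [11.4, -44.1, 27.4] TCP [0.388 0.27  0.078]
-0.6407963267948965 1
t 6.5 q [-0.45  0.29  1.75  0.    1.1  -1.88]
rows>=17.8 xyz [189.9, 430.4, -0.1] r [58.5, 15.1, -140.9] TCP [0.32  0.321 0.243]
rows>=2.1 xyz [171.2, 420.1, 101.1] r [58.5, 15.1, -140.9] TCP [0.337 0.308 0.142]
rows>=1.8 xyz [115.4, 389.2, 164.6] r [58.5, 15.1, -140.9] TCP [0.388 0.27  0.078]
```

```bash
python3 - <<'E'
from h import *
print(tst([.5545,-.1475]),tst([.451,-.13]))
az=.93-np.pi/2; c=np.array([.415,.25,.045]); T=tool(az,55); b=T[:,2]; rows([(c-.10*b+[0,0,.06],T),(c-.08*b,T),(c,T)])
E
```

```text
[ 0.02812092 -0.03307134] [-0.07678437 -0.02941361]
t 6.5 q [-0.45  0.29  1.75  0.    1.1  -1.88]
rows>=9.5 xyz [191.9, 431.5, 53.7] r [13.9, -53.9, 26.7] TCP [0.318 0.322 0.189]
rows>=1.5 xyz [177.4, 423.5, 125.1] r [13.9, -53.9, 26.7] TCP [0.332 0.312 0.118]
rows>=1.6 xyz [120.0, 391.8, 170.9] r [13.9, -53.9, 26.7] TCP [0.384 0.273 0.072]
```

Emit:
arm_command:
  series:
    - {"x": 192, "y": 431.5, "z": 53.5, "rx": 13.9, "ry": -53.9, "rz": 26.7}
    - {"x": 192, "y": 431.5, "z": 53.5, "rx": 13.9, "ry": -53.9, "rz": 26.7}
    - {"x": 192, "y": 431.5, "z": 53.5, "rx": 13.9, "ry": -53.9, "rz": 26.7}
    - {"x": 192, "y": 431.5, "z": 53.5, "rx": 13.9, "ry": -53.9, "rz": 26.7}
    - {"x": 192, "y": 431.5, "z": 53.5, "rx": 13.9, "ry": -53.9, "rz": 26.7}
    - {"x": 192, "y": 431.5, "z": 53.5, "rx": 13.9, "ry": -53.9, "rz": 26.7}
    - {"x": 192, "y": 431.5, "z": 53.5, "rx": 13.9, "ry": -53.9, "rz": 26.7}
    - {"x": 192, "y": 431.5, "z": 53.5, "rx": 13.9, "ry": -53.9, "rz": 26.7}
    - {"x": 192, "y": 431.5, "z": 53.5, "rx": 13.9, "ry": -53.9, "rz": 26.7}
    - {"x": 192, "y": 431.5, "z": 53.5, "rx": 13.9, "ry": -53.9, "rz": 26.7}
    - {"x": 192, "y": 431.5, "z": 53.5, "rx": 13.9, "ry": -53.9, "rz": 26.7}
    - {"x": 192, "y": 431.5, "z": 53.5, "rx": 13.9, "ry": -53.9, "rz": 26.7}
    - {"x": 192, "y": 431.5, "z": 53.5, "rx": 13.9, "ry": -53.9, "rz": 26.7}
    - {"x": 192, "y": 431.5, "z": 53.5, "rx": 13.9, "ry": -53.9, "rz": 26.7}
  hand: 55

```text
time: 7.9
tool_pos: [0.3061, 0.3384, 0.1968]
tool_rot: [-3.123, 0.942, 2.503]
contact_force: [0.2, -0.0, -1.0]
opening: 0.0551
grip_force: 0.0
```

```bash
python3 - <<'E'
from h import *
az=.93-np.pi/2; c=np.array([.415,.25,.045]); T=tool(az,55); b=T[:,2]; rows([(c-.10*b+[0,0,.06],T),(c-.08*b,T),(c,T)])
for k in("top","side"):
    p=read_camera(k); cv2.imwrite(f"pics/{k}2.png",p["pixels"]); marks(p,["tube_middle","tube_short"])
E
```

```text
t 7.9 q [ 1.11  0.54  1.87 -1.    1.24  0.79]
rows>=0.4 xyz [-5.5, -5.4, 20.4] r [-0.9, -1.0, 0.1] TCP [0.318 0.322 0.189]
rows>=1.5 xyz [42.7, -4.5, 75.7] r [-0.9, -1.0, 0.1] TCP [0.332 0.312 0.118]
rows>=1.6 xyz [41.2, -3.2, 155.7] r [-0.9, -1.0, 0.1] TCP [0.384 0.273 0.072]
tube_middle [([0.416, 0.248, -0.003], 0.41), ([0.455, -0.13, 0.089], 0.29)]
tube_short [([0.566, 0.265, -0.001], 0.65), ([0.418, 0.252, 0.043], 0.65), ([0.624, -0.122, 0.08], 0.22)]
tube_middle [([0.412, 0.247, -0.001], 0.49)]
tube_short [([0.568, 0.261, -0.002], 0.62), ([0.415, 0.247, 0.045], 0.37)]
```

View pics/side2.png

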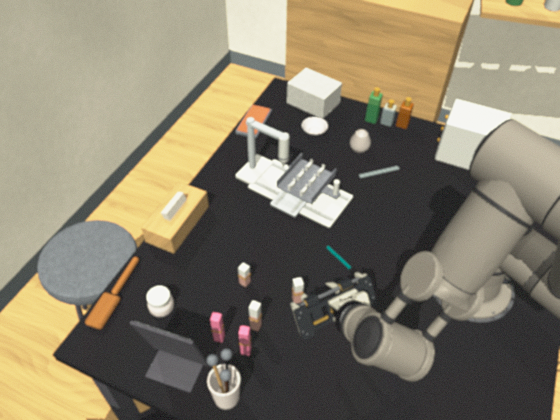

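The side view shows the gripper at about (335,305) leaning towards the middle tube at (297,290), and all the tubes are still standing. Joint 4 is at its limit here, so I'll use a milder tilt and azimuth.

```bash
python3 - <<'E'
from h import *
az=-.42; c=np.array([.415,.249,.043]); T=tool(az,50); b=T[:,2]; rows([(c-.08*b,T),(c,T)])
E
```

```text
t 8.2 q [ 1.1   0.53  1.87 -1.    1.24  0.78]
rows>=1.8 xyz [37.0, -22.7, 76.3] r [-11.4, 3.8, -8.0] TCP [0.326 0.289 0.125]
rows>=1.6 xyz [43.4, -7.3, 154.5] r [-11.4, 3.8, -8.0] TCP [0.382 0.264 0.073]
```

Emit:
arm_command:
  series:
    - {"x": 37, "y": -22.5, "z": 76.5, "rx": -11.4, "ry": 3.8, "rz": -8}
    - {"x": 37, "y": -22.5, "z": 76.5, "rx": -11.4, "ry": 3.8, "rz": -8}
    - {"x": 37, "y": -22.5, "z": 76.5, "rx": -11.4, "ry": 3.8, "rz": -8}
    - {"x": 37, "y": -22.5, "z": 76.5, "rx": -11.4, "ry": 3.8, "rz": -8}
    - {"x": 37, "y": -22.5, "z": 76.5, "rx": -11.4, "ry": 3.8, "rz": -8}

```text
time: 8.7
tool_pos: [0.2946, 0.3431, 0.1825]
tool_rot: [-3.084, 0.81, 2.718]
contact_force: [0.8, 0.4, 0.4]
opening: 0.0552
grip_force: 0.0
```

```bash
python3 - <<'E'
from h import *
az=-.42; c=np.array([.415,.249,.043]); T=tool(az,50); b=T[:,2]; rows([(c-.08*b,T),(c,T)])
E
```

```text
t 8.7 q [ 1.1   0.47  1.95 -1.    1.04  0.65]
rows>=1.7 xyz [6.7, -32.1, 79.0] r [-3.5, -3.6, -0.0] TCP [0.326 0.289 0.125]
rows>=1.6 xyz [1.7, -27.3, 158.7] r [-3.5, -3.6, -0.0] TCP [0.382 0.264 0.073]
```

```bash
cat > kin.py <<'E'
from h import *
from scipy.optimize import least_squares
def rot(ax,a): return R.from_euler(ax,a).as_matrix()
def fk(q,k):
    a1,d,L2,L3,a3,L=k
    # zero: arm up; forearm frame z along forearm
    F=rot("z",q[0])@rot("y",q[1]); p=rot("z",q[0])@[a1,0,0]+[0,0,d]+F@[0,0,L2]
    F=F@rot("y",q[2]); p=p+F@[a3,0,L3]
    T=F@rot("z",q[3])@rot("y",q[4])@rot("z",q[5])
    return p+T[:,2]*L,T
S=[([1.129,.342,1.524,0,1.275,-.146],[.1529,.5019,.2916],[-3.14,0,2.8458]),
([.96,.24,1.72,0,1.19,-.32],[.1996,.4143,.2778],[3.141,0,2.849]),
([-.45,.29,1.75,0,1.1,-1.88],[.455,-.131,.2479],[-3.139,.009,3.007]),
([1.11,.54,1.87,-1,1.24,.79],[.3061,.3384,.1968],[-3.123,.942,2.503])]
def ident():
    s=observe(); D=S+[(s["qpos"],s["tool_pos"],s["tool_rot"])]
    f=lambda k:np.concatenate([fk(q,k)[0]-p for q,p,_ in D]+[.01*(k-[0,.3,.35,.35,0,.2])])
    return least_squares(f,[0,.3,.35,.35,0,.2]).x,D
LO=np.array([-2.53,-.77,.04,-1,.28,-3.11]); HI=np.array([2.53,2.02,2.7,4.14,2.66,3.11])
def ik(g,T,k,C,n=8):
    """returns best (pos err mm, rot err deg, q) within limits"""
    p=np.asarray(g)-.047*T[:,2]; best=(9,)
    def f(q):
        x,M=fk(q,k); return np.r_[(x-p)*5,R.from_matrix((M@C).T@T).as_rotvec()]
    rng=np.random.default_rng(0)
    for i in range(n):
        q0=[np.arctan2(p[1],p[0]),.4,1.8,[0,2.6,.9,-.5][i%4],1.1,rng.uniform(-2,2)]
        r=least_squares(f,np.clip(q0,LO+.01,HI-.01),bounds=(LO,HI))
        if r.cost<best[0]: best=(r.cost,np.linalg.norm(r.fun[:3])*200,np.rad2deg(np.linalg.norm(r.fun[3:])),r.x)
    return best[1:]
E
python3 - <<'E'
from kin import *
k,D=ident(); print("k",k.round(4))
for q,p,e in D:
    x,T=fk(q,k); M=R.from_euler("xyz",e).as_matrix(); print(((x-p)*1000).round(1), R.from_matrix(T.T@M).as_rotvec().round(2))
E
```

```text
k [0.0869 0.2099 0.4142 0.3234 0.065  0.1527]
[ 67.9 -35.   -0.4] [0.   0.   1.57]
[ 63.4 -38.6  -1.1] [-0.   -0.01  1.57]
[-36.6 -71.1   2. ] [ 0.01 -0.    1.56]
[-0.4  4.  -4.7] [-0.01  0.    1.57]
[ 1.9 -5.   4.2] [ 0.   -0.    1.57]
```

```bash
python3 - <<'E'
s=open('kin.py').read()
s=s.replace("a1,d,L2,L3,a3,L=k","a1,d,L2,L3,a3,L,b1,b4,c4=k").replace("+[0,0,d]+F@","+[0,0,d]+F@[0,b1,0]+F@")
s=s.replace("    T=F@rot(\"z\",q[3])@rot(\"y\",q[4])@rot(\"z\",q[5])\n    return p+T[:,2]*L,T","    W=F@rot('z',q[3])@rot('y',q[4]); T=W@rot('z',q[5])\n    return p+T[:,2]*L+W@[c4,b4,0],T")
s=s.replace("[0,.3,.35,.35,0,.2])])","[0,.3,.35,.35,0,.2,0,0,0])])").replace("[0,.3,.35,.35,0,.2]).x","[0,.3,.35,.35,0,.2,0,0.05,0]).x")
open('kin.py','w').write(s)
E
python3 - <<'E'
from kin import *
k,D=ident(); print("k",k.round(4)); C=rot("z",np.pi/2)
for q,p,e in D:
    x,T=fk(q,k); print(((x-p)*1000).round(1))
np.save("k.npy",k)
def go(name,g,az,tilts,fl):
    for t in tilts:
        r=ik(g,tool(az,t,fl),k,C); print(name,round(az,2),t,fl,"err",round(r[0],1),round(r[1],1),r[2].round(2))
c=[.415,.25,.043]
for az in(.93,.93-np.pi/2,.93+np.pi/2,.93-np.pi): go("C",c,az,(45,55),0)
for f in(0,1):
    go("place1",st(.028,-.033,.057),SY,(35,45),f)
    go("A",[.567,.261,.037],1.34-np.pi/2,(45,55),f); go("B",[.48,.368,.05],-.1,(45,55),f)
go("A",[.567,.261,.037],1.34,(45,55),0); go("B",[.48,.368,.05],1.47,(45,55),0)
E
```

```text
k [0.0417 0.2013 0.4937 0.3399 0.0389 0.2383 0.0548 0.022  0.0024]
[-0.5  0.   0.4]
[-2.   2.  -0.2]
[-1.6 -2.7 -0.2]
[-0.2 -0.1 -0.9]
[0.3 0.  1. ]
C 0.93 45 0 err 0.0 0.0 [0.16 0.7  2.53 2.43 0.85 1.49]
C 0.93 55 0 err 0.0 0.0 [0.09 0.89 2.63 2.43 1.23 1.28]
C -0.64 45 0 err 10.0 8.0 [ 0.81  0.68  1.92 -1.    0.87  0.72]
C -0.64 55 0 err 16.7 13.7 [ 0.87  0.76  1.86 -1.    1.04  0.8 ]
C 2.5 45 0 err 0.0 0.0 [0.09 0.84 1.67 0.51 1.31 2.  ]
C 2.5 55 0 err 0.0 0.0 [0.06 0.93 1.6  0.56 1.46 1.95]
C -2.21 45 0 err 0.0 0.0 [ 0.54  0.94  1.32 -0.27  1.63  1.27]
C -2.21 55 0 err 0.0 0.0 [ 0.56  1.04  1.21 -0.31  1.81  1.28]
place1 -0.13 35 0 err 0.4 0.3 [-0.4   0.58  2.2   2.54  0.28  1.93]
place1 -0.13 45 0 err 0.0 0.0 [-0.42  0.64  2.31  2.78  0.6   1.67]
A -0.23 45 0 err 7.9 6.3 [0.57 0.75 2.01 4.14 0.57 1.23]
A -0.23 55 0 err 3.6 3.0 [0.64 0.83 2.02 4.14 0.79 1.31]
B -0.1 45 0 err 12.2 9.5 [0.81 0.73 2.06 4.14 0.61 1.32]
B -0.1 55 0 err 8.6 6.9 [0.87 0.8  2.08 4.14 0.83 1.38]
place1 -0.13 35 1 err 0.4 0.3 [-0.4   0.58  2.2   2.54  0.28 -1.21]
place1 -0.13 45 1 err 0.0 0.0 [-0.42  0.64  2.31  2.78  0.6  -1.48]
A -0.23 45 1 err 7.9 6.3 [ 0.57  0.75  2.01  4.14  0.57 -1.91]
A -0.23 55 1 err 3.6 3.0 [ 0.64  0.83  2.02  4.14  0.79 -1.83]
B -0.1 45 1 err 12.2 9.5 [ 0.81  0.73  2.06  4.14  0.61 -1.82]
B -0.1 55 1 err 8.6 6.9 [ 0.87  0.8   2.08  4.14  0.83 -1.76]
A 1.34 45 0 err 0.0 0.0 [0.01 0.78 1.91 1.34 0.78 2.21]
A 1.34 55 0 err 0.0 0.0 [-0.05  0.86  1.94  1.51  0.94  1.99]
B 1.47 45 0 err 0.0 0.0 [0.23 0.73 2.01 1.48 0.74 2.15]
B 1.47 55 0 err 0.0 0.0 [0.17 0.8  2.06 1.64 0.91 1.91]
```

```bash
python3 - <<'E'
from kin import *
import cell; print([n for n in dir(cell) if not n.startswith("_")], getattr(cell,"finger_overhang",None))
k=np.load("k.npy"); C=rot("z",np.pi/2)
for sx in(.03,.06):
  for cy in(.02,-.085):
    for t in(20,30,35,40,45):
      r=ik(st(sx,cy,.057),tool(SY,t,1),k,C); print(sx,cy,t,"err",round(r[0],1),round(r[1],1),r[2].round(2))
for az,g in((.93,[.415,.25,.045]),(1.34,[.567,.261,.04]),(1.47,[.48,.368,.05])):
  for t in(55,65,75):
    for f in(0,1):
      r=ik(g,tool(az,t,f),k,C); print(az,t,f,"err",round(r[0],1),round(r[1],1),r[2].round(2))
E
```

```text
['IKError', 'boxes_of', 'finger_overhang', 'hand_in', 'mark_of', 'observe', 'read_camera', 'trace'] 0.0655
0.03 0.02 20 err 0.0 0.0 [-0.34  0.55  1.97  0.25  0.29  1.14]
0.03 0.02 30 err 7.3 5.6 [-0.3   0.58  2.21  2.65  0.28 -1.22]
0.03 0.02 35 err 1.5 1.1 [-0.27  0.58  2.21  2.82  0.28 -1.37]
0.03 0.02 40 err 0.0 0.0 [-0.27  0.6   2.25  2.92  0.41 -1.47]
0.03 0.02 45 err 0.0 0.0 [-0.28  0.64  2.31  2.96  0.6  -1.52]
0.03 -0.085 20 err 0.0 0.0 [-0.55  0.57  1.94  0.42  0.34  0.78]
0.03 -0.085 30 err 2.2 3.5 [-0.57  0.58  2.13  1.78  0.28 -0.6 ]
0.03 -0.085 35 err 0.0 0.0 [-0.53  0.59  2.17  2.25  0.29 -1.04]
0.03 -0.085 40 err 0.0 0.0 [-0.54  0.61  2.22  2.48  0.43 -1.28]
0.03 -0.085 45 err 0.0 0.0 [-0.55  0.65  2.27  2.6   0.59 -1.41]
0.06 0.02 20 err 0.0 0.0 [-0.33  0.59  1.88  0.2   0.34  1.2 ]
0.06 0.02 30 err 8.6 7.2 [-0.3   0.61  2.14  2.53  0.28 -1.11]
0.06 0.02 35 err 3.6 2.8 [-0.27  0.61  2.14  2.77  0.28 -1.32]
0.06 0.02 40 err 0.0 0.0 [-0.26  0.62  2.17  2.9   0.35 -1.44]
0.06 0.02 45 err 0.0 0.0 [-0.27  0.65  2.22  2.95  0.52 -1.5 ]
0.06 -0.085 20 err 0.0 0.0 [-0.52  0.6
[... 636 characters left out ...]
.34 55 0 err 0.0 0.0 [-0.05  0.85  1.94  1.5   0.94  2.  ]
1.34 55 1 err 0.0 0.0 [-0.05  0.85  1.94  1.5   0.94 -1.14]
1.34 65 0 err 0.0 0.0 [-0.09  0.94  1.96  1.59  1.11  1.84]
1.34 65 1 err 0.0 0.0 [-0.09  0.94  1.96  1.59  1.11 -1.3 ]
1.34 75 0 err 0.0 0.0 [-0.12  1.04  1.95  1.64  1.3   1.72]
1.34 75 1 err 0.0 0.0 [-0.12  1.04  1.95  1.64  1.3  -1.42]
1.47 55 0 err 0.0 0.0 [0.17 0.8  2.06 1.64 0.91 1.91]
1.47 55 1 err 0.0 0.0 [ 0.17  0.8   2.06  1.64  0.91 -1.23]
1.47 65 0 err 0.0 0.0 [0.13 0.9  2.08 1.73 1.11 1.74]
1.47 65 1 err 0.0 0.0 [ 0.13  0.9   2.08  1.73  1.11 -1.4 ]
1.47 75 0 err 0.0 0.0 [0.09 1.01 2.08 1.75 1.3  1.62]
1.47 75 1 err 0.0 0.0 [ 0.09  1.01  2.08  1.75  1.3  -1.53]
```

```bash
cat >> kin.py <<'E'
Cc=rot("z",np.pi/2)
def tg(P,az,tilt,f=0,e=.010):
    T=tool(az,tilt,f); return np.asarray(P)-e*T[:,2],T
def chain(targets,q0=None,n=10,show=True):
    """check straight interpolation feasibility from current; print worst error per leg and end q"""
    k=np.load("k.npy"); s=observe(); q=np.array(s["qpos"] if q0 is None else q0)
    p0,T0=fk(q,k); T0=T0@Cc
    for g,T in targets:
        p1=g-.047*T[:,2]; dv=R.from_matrix(T0.T@T).as_rotvec(); worst=0;mj=0
        for i in range(1,n+1):
            p=p0+(p1-p0)*i/n; M=T0@R.from_rotvec(dv*i/n).as_matrix()
            def f(q):
                x,A=fk(q,k); return np.r_[(x-p)*5,R.from_matrix((A@Cc).T@M).as_rotvec()]
            r=least_squares(f,np.clip(q,LO+1e-4,HI-1e-4),bounds=(LO,HI)); mj=max(mj,np.abs(r.x-q).max()); q=r.x; worst=max(worst,np.linalg.norm(r.fun))
        print("leg worst %.3f maxstep %.2f"%(worst,mj),"q",q.round(2)); p0,T0=p1,T
    return q
E
python3 - <<'E'
from kin import *
down=tool(.5,0)
c=np.array([.415,.249,0])
cr=lambda x,y,z:st(x,y,z)
for az in(.93,1.1):
  print(az)
  W=[(np.array([.40,.10,.20]),tool(.93,0)),tg([.45,.15,.22],1.3,30),tg(c+[0,0,.15],az,45),tg(c+[0,0,.045],az,45),tg(c+[0,0,.15],az,45),
   tg(st(-.04,.06,.19),.4,45),tg(st(-.04,-.033,.19),SY,45)]
  T=W[-1][1]@rot("z",-np.pi/2); W+=[(W[-1][0],T),tg(st(-.04,-.033,.19),SY,45,1),tg(st(.028,-.033,.10),SY,45,1),tg(st(.028,-.033,.058),SY,45,1)]
  chain(W)
E
```

```text
0.93
leg worst 0.002 maxstep 0.45 q [ 0.06  0.18  1.9  -0.    1.05 -2.44]
leg worst 0.153 maxstep 0.10 q [-0.09  0.19  1.9   0.47  1.03 -3.11]
leg worst 0.258 maxstep 0.06 q [ 0.17  0.18  2.27  0.98  0.44 -3.11]
leg worst 0.448 maxstep 0.03 q [ 0.24  0.43  2.25  0.97  0.29 -3.11]
leg worst 0.429 maxstep 0.03 q [ 0.17  0.18  2.27  0.98  0.44 -3.11]
leg worst 0.257 maxstep 0.07 q [-0.5   0.16  2.17  0.9   0.59 -3.11]
leg worst 0.195 maxstep 0.04 q [-0.56  0.12  2.29  1.23  0.28 -3.11]
leg worst 0.308 maxstep 0.15 q [-0.39  0.11  2.15 -0.21  0.28 -3.11]
leg worst 0.765 maxstep 0.14 q [-0.19  0.14  2.18 -1.    0.28 -3.11]
leg worst 0.780 maxstep 0.03 q [-0.19  0.43  2.02 -1.    0.28 -3.11]
leg worst 0.800 maxstep 0.01 q [-0.19  0.51  2.   -1.    0.28 -3.11]
1.1
leg worst 0.002 maxstep 0.45 q [ 0.06  0.18  1.9  -0.    1.05 -2.44]
leg worst 0.153 maxstep 0.10 q [-0.09  0.19  1.9   0.47  1.03 -3.11]
leg worst 0.303 maxstep 0.05 q [ 0.14  0.21  2.19  0.83  0.57 -3.11]
leg worst 0.471 maxstep 0.03 q [ 0.21  0.45  2.19  0.82  0.4  -3.11]
leg worst 0.455 maxstep 0.03 q [ 0.14  0.21  2.19  0.83  0.57 -3.11]
leg worst 0.298 maxstep 0.07 q [-0.5   0.16  2.17  0.9   0.59 -3.11]
leg worst 0.195 maxstep 0.04 q [-0.56  0.12  2.29  1.23  0.28 -3.11]
leg worst 0.308 maxstep 0.15 q [-0.39  0.11  2.15 -0.21  0.28 -3.11]
leg worst 0.765 maxstep 0.14 q [-0.19  0.14  2.18 -1.    0.28 -3.11]
leg worst 0.780 maxstep 0.03 q [-0.19  0.43  2.02 -1.    0.28 -3.11]
leg worst 0.800 maxstep 0.01 q [-0.19  0.51  2.   -1.    0.28 -3.11]
```

```bash
cat > plan.py <<'E'
from kin import *
def place(cy,sx=.028,pre=-.04,zr=.19):
    a=tg(st(pre,cy,zr),SY,45,1); 
    return [a,(a[0],a[1]@rot("z",np.pi/2)),tg(st(pre,cy,zr),SY,45,0),tg(st(sx,cy,.10),SY,45,0),tg(st(sx,cy,.058),SY,45,0)]
E
python3 - <<'E'
from plan import *
c=np.array([.415,.249,0])
for az in(.93,1.1):
 for zr in(.15,.19):
  print(az,zr)
  W=[(np.array([.42,.10,.20]),tool(1.3,0,1)),tg([.47,.15,.22],1.3,30,1),tg(c+[0,0,.15],az,45,1),tg(c+[0,0,.045],az,45,1),tg(c+[0,0,.15],az,45,1),
   tg(st(-.03,.08,zr),.4,45,1)]+place(-.033,zr=zr)
  chain(W)
E
```

```text
0.93 0.15
leg worst 0.000 maxstep 0.11 q [0.05 0.22 1.86 0.   1.07 0.33]
leg worst 0.000 maxstep 0.06 q [-0.15  0.23  1.91  0.62  1.03 -0.22]
leg worst 0.000 maxstep 0.22 q [ 0.11  0.28  2.45  1.86  0.57 -1.  ]
leg worst 0.000 maxstep 0.09 q [ 0.14  0.67  2.55  2.4   0.84 -1.64]
leg worst 0.000 maxstep 0.09 q [ 0.11  0.28  2.45  1.86  0.57 -1.  ]
leg worst 0.000 maxstep 0.07 q [-0.49  0.32  2.36  1.73  0.59 -0.9 ]
leg worst 0.000 maxstep 0.08 q [-0.51  0.28  2.43  2.43  0.41 -1.17]
leg worst 0.000 maxstep 0.16 q [-0.51  0.28  2.43  2.43  0.41  0.4 ]
leg worst 0.000 maxstep 0.16 q [-0.51  0.28  2.43  2.43  0.41  1.97]
leg worst 0.000 maxstep 0.03 q [-0.43  0.49  2.3   2.66  0.46  1.8 ]
leg worst 0.000 maxstep 0.02 q [-0.43  0.62  2.33  2.77  0.6   1.67]
0.93 0.19
leg worst 0.000 maxstep 0.11 q [0.05 0.22 1.86 0.   1.07 0.33]
leg worst 0.000 maxstep 0.06 q [-0.15  0.23  1.91  0.62  1.03 -0.22]
leg worst 0.000 maxstep 0.22 q [ 0.11  0.28  2.45  1.86  0.57 -1.  ]
leg worst 0.000 maxstep 0.09 q [ 0.14  0.67  2.55  2.4   0.84 -1.64]
leg worst 0.000 maxstep 0.09 q [ 0.11  0.28  2.45  1.86  
[... 1249 characters left out ...]
1.07 0.33]
leg worst 0.000 maxstep 0.06 q [-0.15  0.23  1.91  0.62  1.03 -0.22]
leg worst 0.000 maxstep 0.15 q [ 0.02  0.31  2.39  1.57  0.67 -0.92]
leg worst 0.000 maxstep 0.07 q [ 0.06  0.66  2.49  2.1   0.79 -1.58]
leg worst 0.000 maxstep 0.07 q [ 0.02  0.31  2.39  1.57  0.67 -0.92]
leg worst 0.000 maxstep 0.06 q [-0.5   0.22  2.3   1.46  0.59 -0.6 ]
leg worst 0.000 maxstep 0.08 q [-0.53  0.16  2.38  2.03  0.31 -0.77]
leg worst 0.000 maxstep 0.16 q [-0.53  0.16  2.38  2.03  0.31  0.8 ]
leg worst 0.000 maxstep 0.16 q [-0.53  0.16  2.38  2.03  0.31  2.37]
leg worst 0.000 maxstep 0.11 q [-0.43  0.49  2.3   2.66  0.46  1.8 ]
leg worst 0.000 maxstep 0.02 q [-0.43  0.62  2.33  2.77  0.6   1.67]
```

```bash
python3 - <<'E'
from plan import *
c=np.array([.415,.249,0])
W=[(np.array([.42,.10,.20]),tool(1.3,0,1)),tg([.47,.15,.22],1.3,30,1),tg(c+[0,0,.15],.93,45,1)]
rows(W)
E
```

```text
t 8.7 q [ 1.1   0.47  1.95 -1.    1.04  0.65]
rows>=10.5 xyz [-194.5, -163.3, 120.5] r [30.1, 40.3, 75.1] TCP [0.42  0.1   0.247]
rows>=3.5 xyz [-230.9, -125.1, 124.1] r [10.0, 64.8, 83.8] TCP [0.462 0.123 0.269]
rows>=3.0 xyz [-102.0, -69.9, 100.1] r [-0.4, 67.1, 109.1] TCP [0.391 0.217 0.19 ]
```

Emit:
arm_command:
  series:
    - {"x": -194.5, "y": -163, "z": 120.5, "rx": 30.1, "ry": 40.3, "rz": 75.1}
    - {"x": -194.5, "y": -163, "z": 120.5, "rx": 30.1, "ry": 40.3, "rz": 75.1}
    - {"x": -194.5, "y": -163, "z": 120.5, "rx": 30.1, "ry": 40.3, "rz": 75.1}
    - {"x": -194.5, "y": -163, "z": 120.5, "rx": 30.1, "ry": 40.3, "rz": 75.1}
    - {"x": -194.5, "y": -163, "z": 120.5, "rx": 30.1, "ry": 40.3, "rz": 75.1}
    - {"x": -194.5, "y": -163, "z": 120.5, "rx": 30.1, "ry": 40.3, "rz": 75.1}
    - {"x": -194.5, "y": -163, "z": 120.5, "rx": 30.1, "ry": 40.3, "rz": 75.1}
    - {"x": -194.5, "y": -163, "z": 120.5, "rx": 30.1, "ry": 40.3, "rz": 75.1}
    - {"x": -194.5, "y": -163, "z": 120.5, "rx": 30.1, "ry": 40.3, "rz": 75.1}
    - {"x": -194.5, "y": -163, "z": 120.5, "rx": 30.1, "ry": 40.3, "rz": 75.1}
    - {"x": -194.5, "y": -163, "z": 120.5, "rx": 30.1, "ry": 40.3, "rz": 75.1}
    - {"x": -194.5, "y": -163, "z": 120.5, "rx": 30.1, "ry": 40.3, "rz": 75.1}
    - {"x": -194.5, "y": -163, "z": 120.5, "rx": 30.1, "ry": 40.3, "rz": 75.1}
    - {"x": -194.5, "y": -163, "z": 120.5, "rx": 30.1, "ry": 40.3, "rz": 75.1}
    - {"x": -231, "y": -125, "z": 124, "rx": 10, "ry": 64.8, "rz": 83.8}
    - {"x": -231, "y": -125, "z": 124, "rx": 10, "ry": 64.8, "rz": 83.8}
    - {"x": -231, "y": -125, "z": 124, "rx": 10, "ry": 64.8, "rz": 83.8}
    - {"x": -231, "y": -125, "z": 124, "rx": 10, "ry": 64.8, "rz": 83.8}
    - {"x": -231, "y": -125, "z": 124, "rx": 10, "ry": 64.8, "rz": 83.8}
    - {"x": -231, "y": -125, "z": 124, "rx": 10, "ry": 64.8, "rz": 83.8}

```text
time: 10.7
tool_pos: [0.4625, 0.1232, 0.2686]
tool_rot: [-3.141, -0.52, 1.302]
contact_force: [1.0, 0.3, -1.1]
opening: 0.0548
grip_force: 0.0
```

```bash
python3 - <<'E'
from plan import *
c=np.array([.415,.249,0])
W=[tg(c+[0,0,.15],.93,45,1),tg(c+[0,0,.045],.93,45,1)]
rows(W); chain(W)
E
```

```text
t 10.7 q [-0.17  0.23  1.86  0.59  1.08 -0.2 ]
rows>=3.0 xyz [22.8, -93.8, 103.4] r [-13.0, 15.0, 17.0] TCP [0.391 0.217 0.19 ]
rows>=2.1 xyz [-29.4, -93.7, 194.5] r [-13.0, 15.0, 17.0] TCP [0.391 0.217 0.085]
leg worst 0.000 maxstep 0.23 q [ 0.11  0.28  2.45  1.86  0.57 -1.  ]
leg worst 0.000 maxstep 0.09 q [ 0.14  0.67  2.55  2.4   0.84 -1.64]
```

Emit:
arm_command:
  series:
    - {"x": 23, "y": -94, "z": 103.5, "rx": -13, "ry": 15, "rz": 17}
    - {"x": 23, "y": -94, "z": 103.5, "rx": -13, "ry": 15, "rz": 17}
    - {"x": 23, "y": -94, "z": 103.5, "rx": -13, "ry": 15, "rz": 17}
    - {"x": 23, "y": -94, "z": 103.5, "rx": -13, "ry": 15, "rz": 17}
    - {"x": 23, "y": -94, "z": 103.5, "rx": -13, "ry": 15, "rz": 17}
    - {"x": 23, "y": -94, "z": 103.5, "rx": -13, "ry": 15, "rz": 17}
    - {"x": 23, "y": -94, "z": 103.5, "rx": -13, "ry": 15, "rz": 17}
    - {"x": 23, "y": -94, "z": 103.5, "rx": -13, "ry": 15, "rz": 17}
  hand: 60

```text
time: 11.5
tool_pos: [0.392, 0.2175, 0.1913]
tool_rot: [3.141, -0.788, 0.932]
contact_force: [1.4, -0.1, -0.6]
opening: 0.0598
grip_force: 0.0
```

```bash
python3 - <<'E'
from plan import *
c=np.array([.415,.249,0])
p=read_camera("top"); marks(p,["tube_middle","tube_short"]); p=read_camera("side"); marks(p,["tube_middle","tube_short"])
W=[tg(c+[0,0,.045],.93,45,1)]
rows(W)
E
```

```text
tube_middle [([0.417, 0.246, -0.003], 0.41)]
tube_short [([0.641, -0.41, 0.0], 0.57), ([0.566, 0.261, -0.003], 0.55)]
tube_middle [([0.413, 0.247, -0.002], 0.82)]
tube_short [([0.567, 0.262, -0.004], 0.69)]
t 11.8 q [-0.01  0.24  2.34  1.53  0.61 -0.72]
rows>=2.1 xyz [-75.0, -0.1, 74.0] r [0.0, -0.1, -0.1] TCP [0.391 0.217 0.085]
```

Emit:
arm_command:
  series:
    - {"x": -25, "y": 0, "z": 25, "rx": 0, "ry": 0, "rz": 0}
    - {"x": -50, "y": 0, "z": 49, "rx": 0, "ry": 0, "rz": 0}
    - {"x": -75, "y": 0, "z": 74, "rx": 0, "ry": 0, "rz": 0}
    - {"x": -75, "y": 0, "z": 74, "rx": 0, "ry": 0, "rz": 0}
    - {"x": -75, "y": 0, "z": 74, "rx": 0, "ry": 0, "rz": 0}

```text
time: 12.3
tool_pos: [0.3901, 0.217, 0.0845]
tool_rot: [-3.134, -0.785, 0.924]
contact_force: [-0.7, 0.7, 1.2]
opening: 0.06
grip_force: 0.0
```

Emit:
arm_command:
  series:
    - {"x": 0, "y": 0, "z": 0, "rx": 0, "ry": 0, "rz": 0}
    - {"x": 0, "y": 0, "z": 0, "rx": 0, "ry": 0, "rz": 0}
    - {"x": 0, "y": 0, "z": 0, "rx": 0, "ry": 0, "rz": 0}
    - {"x": 0, "y": 0, "z": 0, "rx": 0, "ry": 0, "rz": 0}
    - {"x": 0, "y": 0, "z": 0, "rx": 0, "ry": 0, "rz": 0}
    - {"x": 0, "y": 0, "z": 0, "rx": 0, "ry": 0, "rz": 0}
    - {"x": 0, "y": 0, "z": 0, "rx": 0, "ry": 0, "rz": 0}
  hand: 10
  squeeze: 20

```text
time: 13.0
tool_pos: [0.391, 0.2171, 0.0859]
tool_rot: [-3.141, -0.789, 0.929]
contact_force: [-0.6, -1.0, 7.7]
opening: 0.0249
grip_force: 20.0
```

```bash
python3 - <<'E'
from plan import *
s=observe(); print(s["tool_pos"],s["tool_rot"],s["opening"])
c=np.array([.415,.249,0])
W=[tg(c+[0,0,.15],.93,45,1),tg(st(-.03,.08,.16),.4,45,1)]+place(-.033,zr=.16)
rows(W)
p=read_camera("side"); cv2.imwrite("pics/g1.png",cv2.resize(p["pixels"][200:380,200:440],None,fx=3,fy=3))
E
```

```text
[0.39098949 0.21709155 0.08593054] [-3.14108636 -0.78929538  0.92918156] 0.024933087339937928
t 13.0 q [-0.01  0.58  2.43  2.08  0.72 -1.4 ]
rows>=2.1 xyz [73.8, 0.1, -73.8] r [0.0, -0.2, -0.0] TCP [0.391 0.217 0.19 ]
rows>=5.5 xyz [-30.5, 222.9, -193.3] r [-21.5, -0.2, 21.4] TCP [ 0.475 -0.043  0.2  ]
rows>=3.6 xyz [-92.8, 254.4, -256.0] r [-43.1, -0.2, 42.9] TCP [ 0.447 -0.133  0.2  ]
rows>=10.5 xyz [-92.8, 254.4, -256.0] r [-37.7, 37.4, 127.6] TCP [ 0.447 -0.133  0.2  ]
rows>=10.5 xyz [-92.8, 254.4, -256.0] r [0.2, -53.1, -127.5] TCP [ 0.447 -0.133  0.2  ]
rows>=1.8 xyz [-112.0, 313.8, -190.3] r [0.2, -53.1, -127.5] TCP [ 0.514 -0.142  0.14 ]
rows>=0.8 xyz [-141.8, 313.8, -160.7] r [0.2, -53.1, -127.5] TCP [ 0.514 -0.142  0.098]
```

View pics/g1.png

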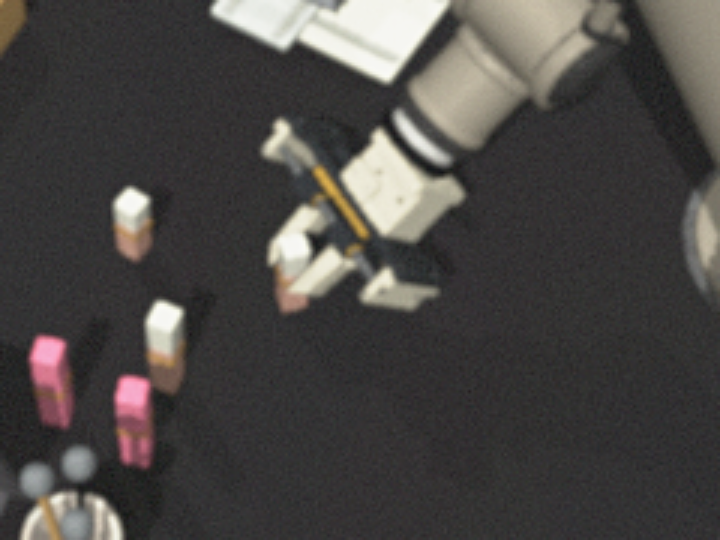

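The crop shows the fingers closed round the middle tube at about (290,265), while the short and long tubes still stand. The opening reads 24.9 mm, so I'll squeeze a little longer and lift.

Emit:
arm_command:
  series:
    - {"x": 0, "y": 0, "z": 0, "rx": 0, "ry": 0, "rz": 0}
    - {"x": 0, "y": 0, "z": 0, "rx": 0, "ry": 0, "rz": 0}
    - {"x": 0, "y": 0, "z": 0, "rx": 0, "ry": 0, "rz": 0}
    - {"x": 10, "y": 0, "z": -10, "rx": 0, "ry": 0, "rz": 0}
    - {"x": 20, "y": 0, "z": -20, "rx": 0, "ry": 0, "rz": 0}
    - {"x": 45, "y": 0, "z": -45, "rx": 0, "ry": 0, "rz": 0}
    - {"x": 74, "y": 0, "z": -74, "rx": 0, "ry": 0, "rz": 0}
    - {"x": 74, "y": 0, "z": -74, "rx": 0, "ry": 0, "rz": 0}
  squeeze: 40

```text
time: 13.85
tool_pos: [0.391, 0.2166, 0.1922]
tool_rot: [3.139, -0.789, 0.932]
contact_force: [0.0, 0.7, -0.1]
opening: 0.024
grip_force: 39.9
```

```bash
python3 - <<'E'
from plan import *
W=[tg(st(-.03,.08,.16),.4,45,1)]+place(-.033,zr=.16)
chain(W);rows(W)
E
```

```text
leg worst 0.000 maxstep 0.05 q [-0.49  0.29  2.35  1.66  0.59 -0.83]
leg worst 0.000 maxstep 0.09 q [-0.51  0.25  2.42  2.35  0.38 -1.09]
leg worst 0.000 maxstep 0.16 q [-0.51  0.25  2.42  2.35  0.38  0.48]
leg worst 0.000 maxstep 0.16 q [-0.51  0.25  2.42  2.35  0.38  2.05]
leg worst 0.000 maxstep 0.05 q [-0.43  0.49  2.3   2.66  0.46  1.8 ]
leg worst 0.000 maxstep 0.02 q [-0.43  0.62  2.33  2.77  0.6   1.67]
t 13.8 q [-0.01  0.23  2.34  1.53  0.61 -0.71]
rows>=5.5 xyz [-106.2, 222.7, -117.7] r [-21.4, -0.2, 21.5] TCP [ 0.475 -0.043  0.2  ]
rows>=3.6 xyz [-168.5, 254.1, -180.4] r [-43.0, -0.2, 43.0] TCP [ 0.447 -0.133  0.2  ]
rows>=10.5 xyz [-168.5, 254.1, -180.4] r [-37.7, 37.3, 127.7] TCP [ 0.447 -0.133  0.2  ]
rows>=10.5 xyz [-168.5, 254.1, -180.4] r [0.3, -52.9, -127.5] TCP [ 0.447 -0.133  0.2  ]
rows>=1.8 xyz [-187.8, 313.4, -114.5] r [0.3, -52.9, -127.5] TCP [ 0.514 -0.142  0.14 ]
rows>=0.8 xyz [-217.6, 313.3, -84.9] r [0.3, -52.9, -127.5] TCP [ 0.514 -0.142  0.098]
```

Emit:
arm_command:
  series:
    - {"x": -106, "y": 222.5, "z": -117.5, "rx": -21.4, "ry": -0.2, "rz": 21.5}
    - {"x": -106, "y": 222.5, "z": -117.5, "rx": -21.4, "ry": -0.2, "rz": 21.5}
    - {"x": -106, "y": 222.5, "z": -117.5, "rx": -21.4, "ry": -0.2, "rz": 21.5}
    - {"x": -106, "y": 222.5, "z": -117.5, "rx": -21.4, "ry": -0.2, "rz": 21.5}
    - {"x": -106, "y": 222.5, "z": -117.5, "rx": -21.4, "ry": -0.2, "rz": 21.5}
    - {"x": -106, "y": 222.5, "z": -117.5, "rx": -21.4, "ry": -0.2, "rz": 21.5}
    - {"x": -106, "y": 222.5, "z": -117.5, "rx": -21.4, "ry": -0.2, "rz": 21.5}
    - {"x": -168.5, "y": 254, "z": -180.5, "rx": -43, "ry": -0.2, "rz": 43}
    - {"x": -168.5, "y": 254, "z": -180.5, "rx": -43, "ry": -0.2, "rz": 43}
    - {"x": -168.5, "y": 254, "z": -180.5, "rx": -43, "ry": -0.2, "rz": 43}
    - {"x": -168.5, "y": 254, "z": -180.5, "rx": -43, "ry": -0.2, "rz": 43}
    - {"x": -168.5, "y": 254, "z": -180.5, "rx": -43, "ry": -0.2, "rz": 43}
    - {"x": -168.5, "y": 254, "z": -180.5, "rx": -43, "ry": -0.2, "rz": 43}
    - {"x": -168.5, "y": 254, "z": -180.5, "rx": -43, "ry": -0.2, "rz": 43}
    - {"x": -168.5, "y": 254, "z": -180.5, "rx": -43, "ry": -0.2, "rz": 43}

```text
time: 15.35
tool_pos: [0.4467, -0.1329, 0.1976]
tool_rot: [3.142, -0.782, -0.13]
contact_force: [0.2, 0.0, -1.0]
opening: 0.0241
grip_force: 39.9
```

Emit:
arm_command:
  series:
    - {"x": 0, "y": 0, "z": 0, "rx": 0, "ry": 0, "rz": 8}
    - {"x": 0, "y": 0, "z": 0, "rx": 0, "ry": 0, "rz": 16}
    - {"x": 0, "y": 0, "z": 0, "rx": 0, "ry": 0, "rz": 24}
    - {"x": 0, "y": 0, "z": 0, "rx": 0, "ry": 0, "rz": 32}
    - {"x": 0, "y": 0, "z": 0, "rx": 0, "ry": 0, "rz": 40}
    - {"x": 0, "y": 0, "z": 0, "rx": 0, "ry": 0, "rz": 48}
    - {"x": 0, "y": 0, "z": 0, "rx": 0, "ry": 0, "rz": 56}
    - {"x": 0, "y": 0, "z": 0, "rx": 0, "ry": 0, "rz": 64}
    - {"x": 0, "y": 0, "z": 0, "rx": 0, "ry": 0, "rz": 72}
    - {"x": 0, "y": 0, "z": 0, "rx": 0, "ry": 0, "rz": 80}
    - {"x": 0, "y": 0, "z": 0, "rx": 0, "ry": 0, "rz": 88}
    - {"x": 0, "y": 0, "z": 0, "rx": 0, "ry": 0, "rz": 96}
    - {"x": 0, "y": 0, "z": 0, "rx": 0, "ry": 0, "rz": 104}
    - {"x": 0, "y": 0, "z": 0, "rx": 0, "ry": 0, "rz": 112}
    - {"x": 0, "y": 0, "z": 0, "rx": 0, "ry": 0, "rz": 120}
    - {"x": 0, "y": 0, "z": 0, "rx": 0, "ry": 0, "rz": 128}
    - {"x": 0, "y": 0, "z": 0, "rx": 0, "ry": 0, "rz": 136}
    - {"x": 0, "y": 0, "z": 0, "rx": 0, "ry": 0, "rz": 144}
    - {"x": 0, "y": 0, "z": 0, "rx": 0, "ry": 0, "rz": 152}
    - {"x": 0, "y": 0, "z": 0, "rx": 0, "ry": 0, "rz": 160}

```text
time: 17.35
tool_pos: [0.4466, -0.1332, 0.1976]
tool_rot: [-2.819, 0.726, -2.806]
contact_force: [0.5, -0.4, -0.7]
opening: 0.0244
grip_force: 39.9
```

```bash
python3 - <<'E'
from plan import *
W=place(-.033,zr=.16)[2:]
chain(W);rows(W)
for c in("top","side"):
    p=read_camera(c); cv2.imwrite(f"pics/{c}3.png",cv2.resize(p["pixels"][130:270,240:440] if c=="top" else p["pixels"][110:260,220:420],None,fx=3.9,fy=3.9))
    marks(p,["band_middle","tube_middle","cradle0","knob_top"])
E
```

```text
leg worst 0.000 maxstep 0.05 q [-0.51  0.25  2.42  2.35  0.38  2.05]
leg worst 0.000 maxstep 0.05 q [-0.43  0.49  2.3   2.66  0.46  1.8 ]
leg worst 0.000 maxstep 0.02 q [-0.43  0.62  2.33  2.77  0.6   1.67]
t 17.4 q [-0.65  0.21  2.33  1.88  0.38  2.09]
rows>=2.3 xyz [-2.2, -0.6, -1.6] r [0.1, -0.2, 19.7] TCP [ 0.447 -0.133  0.2  ]
rows>=1.8 xyz [-7.7, -2.7, 88.9] r [0.1, -0.2, 19.7] TCP [ 0.514 -0.142  0.14 ]
rows>=0.8 xyz [20.1, 7.2, 118.7] r [0.1, -0.2, 19.7] TCP [ 0.514 -0.142  0.098]
band_middle [([0.488, -0.137, 0.151], 0.59), ([0.453, -0.13, 0.086], 0.24)]
tube_middle [([0.534, -0.137, 0.156], 0.73)]
cradle0 [([0.557, -0.147, 0.046], 0.87), ([0.549, -0.199, 0.044], 0.73), ([0.563, -0.094, 0.046], 0.58)]
knob_top [([0.454, -0.129, 0.09], 0.95)]
band_middle [([0.491, -0.138, 0.157], 0.46)]
tube_middle [([0.528, -0.136, 0.153], 0.41)]
cradle0 [([0.564, -0.093, 0.045], 0.72), ([0.547, -0.196, 0.044], 0.58), ([0.556, -0.145, 0.047], 0.55)]
knob_top [([0.452, -0.128, 0.087], 0.74), ([0.53, -0.134, 0.154], 0.44)]
```

View pics/side3.png

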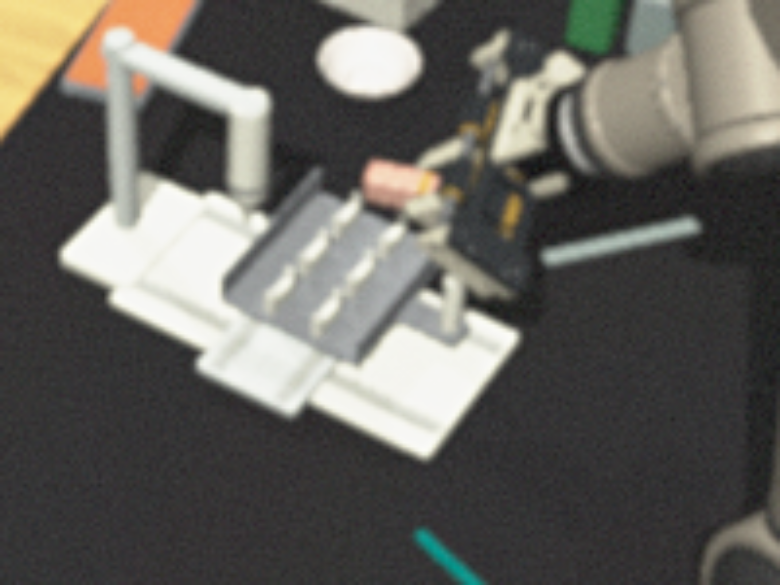

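```bash
python3 - <<'E'
from plan import *
rows(place(-.032,sx=.029,zr=.16)[2:])
E
```

```text
t 17.9 q [-0.65  0.21  2.33  1.88  0.38  2.08]
rows>=2.3 xyz [-2.5, 0.2, -1.5] r [0.1, -0.2, 20.1] TCP [ 0.447 -0.132  0.2  ]
rows>=1.8 xyz [-8.7, -2.1, 89.7] r [0.1, -0.2, 20.1] TCP [ 0.516 -0.141  0.14 ]
rows>=0.8 xyz [19.1, 8.0, 119.5] r [0.1, -0.2, 20.1] TCP [ 0.516 -0.141  0.098]
```

Emit:
arm_command:
  series:
    - {"x": -2.5, "y": 0, "z": -1.5, "rx": 0.1, "ry": -0.2, "rz": 10}
    - {"x": -2.5, "y": 0, "z": -1.5, "rx": 0.1, "ry": -0.2, "rz": 20.1}
    - {"x": -2.5, "y": 0, "z": -1.5, "rx": 0.1, "ry": -0.2, "rz": 20.1}
    - {"x": -2.5, "y": 0, "z": -1.5, "rx": 0.1, "ry": -0.2, "rz": 20.1}
    - {"x": -5, "y": -1, "z": 30, "rx": 0.1, "ry": -0.2, "rz": 20.1}
    - {"x": -7, "y": -2, "z": 60, "rx": 0.1, "ry": -0.2, "rz": 20.1}
    - {"x": -8.7, "y": -2, "z": 89.5, "rx": 0.1, "ry": -0.2, "rz": 20.1}
    - {"x": -8.7, "y": -2, "z": 89.5, "rx": 0.1, "ry": -0.2, "rz": 20.1}
    - {"x": -8.7, "y": -2, "z": 89.5, "rx": 0.1, "ry": -0.2, "rz": 20.1}
    - {"x": -8.7, "y": -2, "z": 89.5, "rx": 0.1, "ry": -0.2, "rz": 20.1}

```text
time: 18.85
tool_pos: [0.5148, -0.1409, 0.1409]
tool_rot: [-3.141, 0.786, 3.008]
contact_force: [0.4, 0.0, -0.0]
opening: 0.0242
grip_force: 39.9
```

```bash
python3 - <<'E'
from plan import *
s=observe(); print(s["tool_pos"].round(4),s["tool_rot"].round(3),s["opening"])
W=place(-.032,sx=.029,zr=.16)[2:]; rows(W[1:]); W=W[-1:];chain(W)
for c in("top","side"):
    p=read_camera(c); cv2.imwrite(f"pics/{c}4.png",cv2.resize(p["pixels"][130:270,260:420] if c=="top" else p["pixels"][120:240,240:400],None,fx=4,fy=4))
    marks(p,["band_middle","tube_middle","cradle0"])
E
```

```text
[ 0.5148 -0.1409  0.1409] [-3.141  0.786  3.008] 0.024161862809438973
t 18.9 q [-0.55  0.45  2.23  2.31  0.4   2.06]
rows>=0.0 xyz [-0.2, -0.2, 1.0] r [-0.0, 0.0, -0.0] TCP [ 0.516 -0.141  0.14 ]
rows>=0.8 xyz [29.6, -0.2, 30.7] r [-0.0, 0.0, -0.0] TCP [ 0.516 -0.141  0.098]
leg worst 0.000 maxstep 0.06 q [-0.42  0.62  2.32  2.77  0.59  1.67]
band_middle [([0.558, -0.144, 0.097], 0.54)]
tube_middle [([0.603, -0.155, 0.1], 0.61)]
cradle0 [([0.553, -0.145, 0.044], 0.81), ([0.564, -0.096, 0.046], 0.69), ([0.549, -0.199, 0.042], 0.57)]
band_middle [([0.558, -0.147, 0.102], 0.51)]
tube_middle [([0.598, -0.154, 0.1], 0.41)]
cradle0 [([0.55, -0.197, 0.045], 0.98), ([0.553, -0.143, 0.048], 0.59), ([0.566, -0.095, 0.048], 0.55)]
```

View pics/side4.png

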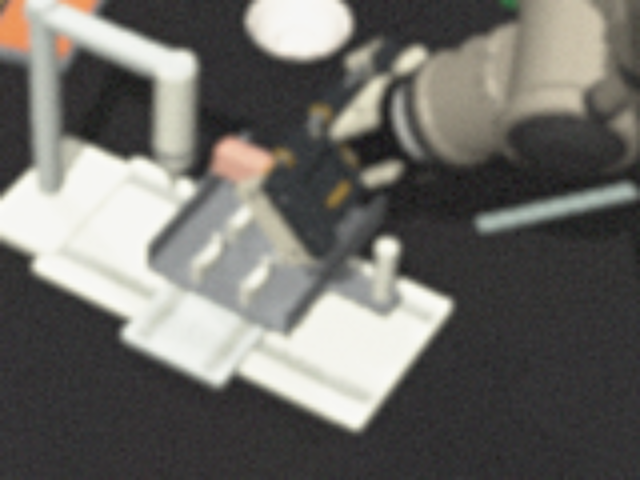

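The tube hangs level over the middle cradle, with the band about 4 mm forward of its middle and aligned sideways. Next I'll lower it.

Emit:
arm_command:
  series:
    - {"x": 8, "y": 0, "z": 8, "rx": 0, "ry": 0, "rz": 0}
    - {"x": 16, "y": 0, "z": 16, "rx": 0, "ry": 0, "rz": 0}
    - {"x": 22, "y": 0, "z": 22, "rx": 0, "ry": 0, "rz": 0}
    - {"x": 26, "y": 0, "z": 26, "rx": 0, "ry": 0, "rz": 0}
    - {"x": 29, "y": 0, "z": 29.5, "rx": 0, "ry": 0, "rz": 0}
    - {"x": 29.5, "y": 0, "z": 30, "rx": 0, "ry": 0, "rz": 0}
    - {"x": 29.5, "y": 0, "z": 30, "rx": 0, "ry": 0, "rz": 0}

```text
time: 19.95
tool_pos: [0.5159, -0.1411, 0.0986]
tool_rot: [3.141, 0.786, 3.007]
contact_force: [-0.3, -0.5, 0.4]
opening: 0.0238
grip_force: 39.9
```

```bash
python3 - <<'E'
from plan import *
s=observe(); print(s["tool_pos"].round(4),s["tool_rot"].round(3),s["contact_force"].round(1))
T=R.from_euler("xyz",s["tool_rot"]).as_matrix(); print("axis pt",(s["tool_pos"]+.057*T[:,2]).round(4),tst(s["tool_pos"]+.057*T[:,2]))
for c in("top","side"):
    p=read_camera(c)
    marks(p,["band_middle","tube_middle","cradle0","knob_top"])
E
```

```text
[ 0.5159 -0.1411  0.0986] [3.141 0.786 3.007] [-0.3 -0.5  0.4]
axis pt [ 0.5559 -0.1465  0.0583] [ 0.02935217 -0.03190498]
band_middle [([0.557, -0.146, 0.052], 0.58)]
tube_middle [([0.606, -0.155, 0.056], 0.7)]
cradle0 [([0.563, -0.095, 0.045], 0.74), ([0.555, -0.146, 0.046], 0.64), ([0.548, -0.2, 0.045], 0.58)]
knob_top [([0.626, -0.123, 0.081], 0.32)]
band_middle [([0.476, 0.37, 0.054], 0.6), ([0.56, -0.151, 0.057], 0.48)]
tube_middle [([0.6, -0.154, 0.054], 0.43)]
cradle0 [([0.55, -0.197, 0.047], 0.93), ([0.556, -0.147, 0.046], 0.88), ([0.563, -0.098, 0.047], 0.8)]
knob_top [([0.479, 0.371, 0.055], 0.2)]
```

Emit:
arm_command:
  series:
    - {"x": 0, "y": 0, "z": 0, "rx": 0, "ry": 0, "rz": 0}
    - {"x": 0, "y": 0, "z": 0, "rx": 0, "ry": 0, "rz": 0}
    - {"x": 0, "y": 0, "z": 0, "rx": 0, "ry": 0, "rz": 0}
    - {"x": 0, "y": 0, "z": -15, "rx": 0, "ry": 0, "rz": 0}
    - {"x": 0, "y": 0, "z": -40, "rx": 0, "ry": 0, "rz": 0}
    - {"x": 0, "y": 0, "z": -80, "rx": 0, "ry": 0, "rz": 0}
    - {"x": 0, "y": 0, "z": -110, "rx": 0, "ry": 0, "rz": 0}
    - {"x": 0, "y": 0, "z": -110, "rx": 0, "ry": 0, "rz": 0}
  hand: 36

```text
time: 21.25
tool_pos: [0.4372, -0.1304, 0.1779]
tool_rot: [-3.14, 0.788, 3.009]
contact_force: [-0.5, -0.3, 0.9]
opening: 0.0357
grip_force: 0.0
```

```bash
python3 - <<'E'
from plan import *
for c in("top","side"):
    p=read_camera(c); cv2.imwrite(f"pics/{c}5.png",cv2.resize(p["pixels"][130:270,260:420],None,fx=4,fy=4) if c=="top" else p["pixels"])
    marks(p,["band_middle","tube_middle","cradle0","knob_top","band_short","band_long","tube_short","tube_long"])
a=tg(st(-.05,.0,.17),SY,45,0)
W=[(a[0],a[1]@rot("z",-np.pi/2)),tg(st(-.05,0,.17),SY,45,1),tg(st(-.03,.08,.2),.6,45,1),tg([.567,.261,.16],1.34,45,1),tg([.567,.261,.0375],1.34,45,1)]
chain(W);rows(W)
W=[tg(st(-.05,0,.17),SY,45,1),tg(st(-.03,.08,.2),.6,45,1),tg([.48,.368,.18],1.47,45,1),tg([.48,.368,.054],1.47,45,1)]; chain(W,[-.44,.24,2.43,2.4,.4,-1.1])
E
```

```text
band_middle [([0.557, -0.141, 0.054], 0.82)]
tube_middle [([0.603, -0.15, 0.057], 0.74)]
cradle0 [([0.555, -0.144, 0.046], 0.87), ([0.548, -0.197, 0.044], 0.62), ([0.565, -0.094, 0.046], 0.56)]
knob_top [([0.454, -0.132, 0.089], 0.65)]
band_short [([0.567, 0.264, 0.04], 0.47)]
band_long [([0.554, 0.436, 0.055], 0.59), ([0.477, 0.366, 0.056], 0.58), ([0.475, 0.439, 0.053], 0.55)]
tube_short [([0.568, 0.263, 0.0], 0.47)]
tube_long [([0.471, 0.44, 0.003], 0.75), ([0.478, 0.362, -0.003], 0.63), ([0.55, 0.438, 0.002], 0.47)]
band_middle [([0.56, -0.146, 0.058], 0.62)]
tube_middle [([0.601, -0.154, 0.057], 0.55)]
cradle0 [([0.567, -0.098, 0.047], 0.85), ([0.554, -0.146, 0.046], 0.8), ([0.55, -0.196, 0.047], 0.59)]
knob_top [([0.451, -0.128, 0.085], 0.6)]
band_short [([0.567, 0.26, 0.041], 0.68)]
band_long [([0.47, 0.435, 0.056], 0.81), ([0.477, 0.367, 0.053], 0.71), ([0.55, 0.436, 0.055], 0.52)]
tube_short [([0.563, -0.097, 0.047], 0.58), ([0.567, 0.259, -0.004], 0.45)]
tube_long [([0.481, 0.366, 0.0], 0.73), ([0.473, 0.434, -0.001], 0.63), ([0.549, 0.434, 0.002], 0.63)]
leg worst 0.000 ma
[... 359 characters left out ...]
9  0.42  2.19]
rows>=10.5 xyz [-23.2, 31.8, -25.2] r [-0.0, 0.0, -90.1] TCP [ 0.441 -0.099  0.21 ]
rows>=10.5 xyz [-23.2, 31.8, -25.2] r [0.1, 0.0, 179.9] TCP [ 0.441 -0.099  0.21 ]
rows>=4.9 xyz [-65.8, 84.9, -24.9] r [0.1, 39.5, 145.3] TCP [ 0.479 -0.05   0.24 ]
rows>=5.7 xyz [-67.2, 365.3, 33.3] r [0.1, 66.6, 103.7] TCP [0.558 0.222 0.2  ]
rows>=2.4 xyz [19.5, 365.2, 119.9] r [0.1, 66.6, 103.7] TCP [0.558 0.222 0.078]
leg worst 0.000 maxstep 0.01 q [-0.41  0.19  2.44  2.47  0.32 -1.13]
leg worst 0.000 maxstep 0.22 q [-0.58  0.24  2.2   1.21  0.77 -0.56]
leg worst 0.000 maxstep 0.08 q [ 0.2   0.46  1.91  1.1   0.86 -0.49]
leg worst 0.000 maxstep 0.05 q [ 0.21  0.7   2.02  1.44  0.75 -0.96]
```

View pics/top5.png

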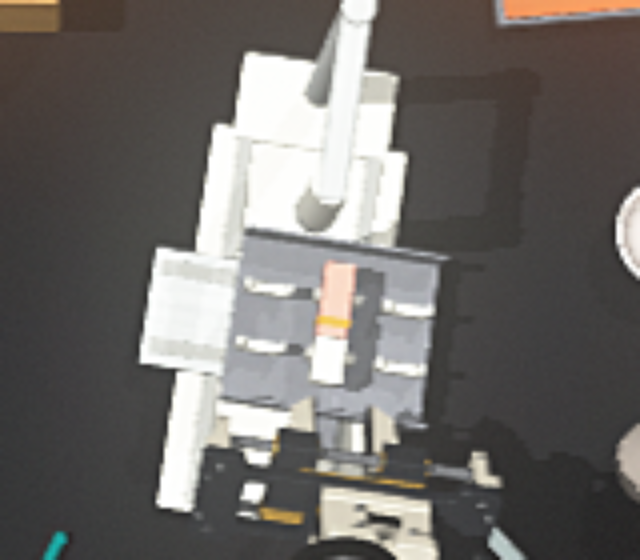

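The top crop shows the middle tube lying in the middle cradle, with its band at about (333,322) and nothing displaced. The short tube is next.

```bash
python3 - <<'E'
from plan import *
W=[tg(st(-.03,.08,.2),.6,45,0),tg([.567,.261,.16],1.34,45,0),tg([.567,.261,.0375],1.34,45,0)]
chain(W);rows(W)
E
```

```text
leg worst 0.000 maxstep 0.13 q [-0.58  0.24  2.2   1.21  0.77  2.59]
leg worst 0.000 maxstep 0.06 q [-0.02  0.54  1.82  1.06  0.92  2.61]
leg worst 0.000 maxstep 0.04 q [-0.01  0.77  1.91  1.32  0.79  2.23]
t 22.1 q [-0.66  0.27  2.38  2.09  0.42  2.19]
rows>=4.9 xyz [-65.8, 84.9, -24.9] r [-29.7, 0.0, -29.7] TCP [ 0.479 -0.05   0.24 ]
rows>=5.7 xyz [-67.2, 365.3, 33.3] r [-59.7, 0.0, -59.7] TCP [0.558 0.222 0.2  ]
rows>=2.4 xyz [19.5, 365.2, 119.9] r [-59.7, 0.0, -59.7] TCP [0.558 0.222 0.078]
```

Emit:
arm_command:
  series:
    - {"x": -66, "y": 85, "z": -25, "rx": -29.7, "ry": 0, "rz": -29.7}
    - {"x": -66, "y": 85, "z": -25, "rx": -29.7, "ry": 0, "rz": -29.7}
    - {"x": -66, "y": 85, "z": -25, "rx": -29.7, "ry": 0, "rz": -29.7}
    - {"x": -66, "y": 85, "z": -25, "rx": -29.7, "ry": 0, "rz": -29.7}
    - {"x": -66, "y": 85, "z": -25, "rx": -29.7, "ry": 0, "rz": -29.7}
    - {"x": -66, "y": 85, "z": -25, "rx": -29.7, "ry": 0, "rz": -29.7}
    - {"x": -66, "y": 85, "z": -25, "rx": -29.7, "ry": 0, "rz": -29.7}
    - {"x": -67, "y": 365, "z": 33.5, "rx": -59.7, "ry": 0, "rz": -59.7}
    - {"x": -67, "y": 365, "z": 33.5, "rx": -59.7, "ry": 0, "rz": -59.7}
    - {"x": -67, "y": 365, "z": 33.5, "rx": -59.7, "ry": 0, "rz": -59.7}
    - {"x": -67, "y": 365, "z": 33.5, "rx": -59.7, "ry": 0, "rz": -59.7}
    - {"x": -67, "y": 365, "z": 33.5, "rx": -59.7, "ry": 0, "rz": -59.7}
    - {"x": -67, "y": 365, "z": 33.5, "rx": -59.7, "ry": 0, "rz": -59.7}
    - {"x": -67, "y": 365, "z": 33.5, "rx": -59.7, "ry": 0, "rz": -59.7}
    - {"x": -67, "y": 365, "z": 33.5, "rx": -59.7, "ry": 0, "rz": -59.7}
    - {"x": -67, "y": 365, "z": 33.5, "rx": -59.7, "ry": 0, "rz": -59.7}
  hand: 60

```text
time: 23.75
tool_pos: [0.5574, 0.221, 0.2]
tool_rot: [-3.141, 0.786, -1.804]
contact_force: [-0.0, -0.1, 0.6]
opening: 0.0602
grip_force: 0.0
```

```bash
python3 - <<'E'
from plan import *
for c in("top","side"):
    p=read_camera(c); marks(p,["tube_short","band_short","tube_long"])
W=[tg([.567,.261,.0385],1.34,45,0)];rows(W)
E
```

```text
tube_short [([0.566, 0.262, 0.0], 0.46), ([0.564, -0.096, 0.047], 0.4)]
band_short [([0.566, 0.265, 0.04], 0.6)]
tube_long [([0.55, 0.437, -0.002], 0.67), ([0.468, 0.44, 0.007], 0.6), ([0.479, 0.366, -0.001], 0.51)]
tube_short [([0.567, 0.258, -0.002], 0.66)]
band_short [([0.532, -0.111, -0.002], 0.56), ([0.568, 0.259, 0.038], 0.48)]
tube_long [([0.474, 0.432, -0.0], 0.77), ([0.55, 0.435, 0.0], 0.72), ([0.48, 0.362, -0.001], 0.56)]
t 24.1 q [-0.06  0.53  1.75  0.99  0.98  2.69]
rows>=2.4 xyz [85.3, 0.4, 86.3] r [-0.1, 0.0, -0.0] TCP [0.558 0.222 0.079]
```

Emit:
arm_command:
  series:
    - {"x": 25, "y": 0, "z": 25, "rx": 0, "ry": 0, "rz": 0}
    - {"x": 50, "y": 0, "z": 50, "rx": 0, "ry": 0, "rz": 0}
    - {"x": 75, "y": 0, "z": 75, "rx": 0, "ry": 0, "rz": 0}
    - {"x": 85.5, "y": 0, "z": 86, "rx": 0, "ry": 0, "rz": 0}
    - {"x": 85.5, "y": 0, "z": 86, "rx": 0, "ry": 0, "rz": 0}
    - {"x": 85.5, "y": 0, "z": 86, "rx": 0, "ry": 0, "rz": 0}

```text
time: 24.75
tool_pos: [0.5582, 0.2218, 0.0791]
tool_rot: [-3.141, 0.786, -1.802]
contact_force: [-0.2, -0.4, 0.2]
opening: 0.06
grip_force: 0.0
```

Emit:
arm_command:
  series:
    - {"x": 0, "y": 0, "z": 0, "rx": 0, "ry": 0, "rz": 0}
    - {"x": 0, "y": 0, "z": 0, "rx": 0, "ry": 0, "rz": 0}
    - {"x": 0, "y": 0, "z": 0, "rx": 0, "ry": 0, "rz": 0}
    - {"x": 0, "y": 0, "z": 0, "rx": 0, "ry": 0, "rz": 0}
    - {"x": 0, "y": 0, "z": 0, "rx": 0, "ry": 0, "rz": 0}
    - {"x": 0, "y": 0, "z": 0, "rx": 0, "ry": 0, "rz": 0}
    - {"x": 0, "y": 0, "z": 0, "rx": 0, "ry": 0, "rz": 0}
    - {"x": 0, "y": 0, "z": 0, "rx": 0, "ry": 0, "rz": 0}
    - {"x": -20, "y": 0, "z": -20, "rx": 0, "ry": 0, "rz": 0}
    - {"x": -50, "y": 0, "z": -50, "rx": 0, "ry": 0, "rz": 0}
    - {"x": -85, "y": 0, "z": -85, "rx": 0, "ry": 0, "rz": 0}
    - {"x": -85, "y": 0, "z": -85, "rx": 0, "ry": 0, "rz": 0}
  hand: 10
  squeeze: 30

```text
time: 25.95
tool_pos: [0.5602, 0.222, 0.2052]
tool_rot: [-3.126, 0.789, -1.791]
contact_force: [0.8, 0.7, 0.1]
opening: 0.0219
grip_force: 30.0
```

```bash
cat >> plan.py <<'E'
def place2(cy,sx,pre=-.04,zr=.16):  # picked with flip 0 -> place flip 1
    return [tg(st(-.03,.08,zr),.4,45,0),tg(st(pre,cy,zr),SY,45,0),(tg(st(pre,cy,zr),SY,45,0)[0],tool(SY,45,0)@rot("z",-np.pi/2)),tg(st(pre,cy,zr),SY,45,1),tg(st(sx,cy,.10),SY,45,1),tg(st(sx,cy,.058),SY,45,1)]
E
python3 - <<'E'
from plan import *
W=place2(.02,.029); W[0]=tg(st(-.02,.13,.18),.5,45,0); chain(W); rows(W)
E
```

```text
leg worst 0.000 maxstep 0.07 q [-0.39  0.27  2.27  1.51  0.58  2.5 ]
leg worst 0.000 maxstep 0.16 q [-0.32  0.23  2.42  2.7   0.32  1.86]
leg worst 0.000 maxstep 0.16 q [-0.32  0.23  2.42  2.7   0.32  0.29]
leg worst 0.000 maxstep 0.16 q [-0.32  0.23  2.42  2.7   0.32 -1.28]
leg worst 0.000 maxstep 0.03 q [-0.28  0.49  2.3   2.89  0.44 -1.45]
leg worst 0.000 maxstep 0.02 q [-0.28  0.61  2.33  2.95  0.59 -1.52]
t 25.9 q [-0.06  0.52  1.74  0.99  0.99  2.69]
rows>=5.6 xyz [151.4, 14.6, -174.2] r [33.6, 0.5, 34.4] TCP [0.493 0.001 0.22 ]
rows>=4.2 xyz [227.8, 34.0, -223.0] r [59.4, 0.6, 59.9] TCP [ 0.454 -0.081  0.2  ]
rows>=10.5 xyz [227.8, 34.0, -223.0] r [39.7, 40.6, -22.5] TCP [ 0.454 -0.081  0.2  ]
rows>=10.5 xyz [227.8, 34.0, -223.0] r [-0.7, 66.2, -103.7] TCP [ 0.454 -0.081  0.2  ]
rows>=1.8 xyz [266.2, -34.0, -175.4] r [-0.7, 66.2, -103.7] TCP [ 0.522 -0.09   0.14 ]
rows>=0.8 xyz [296.0, -33.5, -145.8] r [-0.7, 66.2, -103.7] TCP [ 0.522 -0.09   0.098]
```

Emit:
arm_command:
  series:
    - {"x": 151.5, "y": 14.5, "z": -174, "rx": 33.6, "ry": 0.5, "rz": 34.4}
    - {"x": 151.5, "y": 14.5, "z": -174, "rx": 33.6, "ry": 0.5, "rz": 34.4}
    - {"x": 151.5, "y": 14.5, "z": -174, "rx": 33.6, "ry": 0.5, "rz": 34.4}
    - {"x": 151.5, "y": 14.5, "z": -174, "rx": 33.6, "ry": 0.5, "rz": 34.4}
    - {"x": 151.5, "y": 14.5, "z": -174, "rx": 33.6, "ry": 0.5, "rz": 34.4}
    - {"x": 151.5, "y": 14.5, "z": -174, "rx": 33.6, "ry": 0.5, "rz": 34.4}
    - {"x": 151.5, "y": 14.5, "z": -174, "rx": 33.6, "ry": 0.5, "rz": 34.4}
    - {"x": 228, "y": 34, "z": -223, "rx": 59.4, "ry": 0.6, "rz": 59.9}
    - {"x": 228, "y": 34, "z": -223, "rx": 59.4, "ry": 0.6, "rz": 59.9}
    - {"x": 228, "y": 34, "z": -223, "rx": 59.4, "ry": 0.6, "rz": 59.9}
    - {"x": 228, "y": 34, "z": -223, "rx": 59.4, "ry": 0.6, "rz": 59.9}
    - {"x": 228, "y": 34, "z": -223, "rx": 59.4, "ry": 0.6, "rz": 59.9}
    - {"x": 228, "y": 34, "z": -223, "rx": 59.4, "ry": 0.6, "rz": 59.9}
    - {"x": 228, "y": 34, "z": -223, "rx": 59.4, "ry": 0.6, "rz": 59.9}
    - {"x": 228, "y": 34, "z": -223, "rx": 59.4, "ry": 0.6, "rz": 59.9}
    - {"x": 228, "y": 34, "z": -223, "rx": 59.4, "ry": 0.6, "rz": 59.9}

```text
time: 27.55
tool_pos: [0.452, -0.0811, 0.1952]
tool_rot: [-3.138, 0.775, 3.013]
contact_force: [-0.4, -0.9, 0.1]
opening: 0.022
grip_force: 30.0
```

Emit:
arm_command:
  series:
    - {"x": 0, "y": 0, "z": 0, "rx": 0, "ry": 0, "rz": -8}
    - {"x": 0, "y": 0, "z": 0, "rx": 0, "ry": 0, "rz": -16}
    - {"x": 0, "y": 0, "z": 0, "rx": 0, "ry": 0, "rz": -24}
    - {"x": 0, "y": 0, "z": 0, "rx": 0, "ry": 0, "rz": -32}
    - {"x": 0, "y": 0, "z": 0, "rx": 0, "ry": 0, "rz": -40}
    - {"x": 0, "y": 0, "z": 0, "rx": 0, "ry": 0, "rz": -48}
    - {"x": 0, "y": 0, "z": 0, "rx": 0, "ry": 0, "rz": -56}
    - {"x": 0, "y": 0, "z": 0, "rx": 0, "ry": 0, "rz": -64}
    - {"x": 0, "y": 0, "z": 0, "rx": 0, "ry": 0, "rz": -72}
    - {"x": 0, "y": 0, "z": 0, "rx": 0, "ry": 0, "rz": -80}
    - {"x": 0, "y": 0, "z": 0, "rx": 0, "ry": 0, "rz": -88}
    - {"x": 0, "y": 0, "z": 0, "rx": 0, "ry": 0, "rz": -96}
    - {"x": 0, "y": 0, "z": 0, "rx": 0, "ry": 0, "rz": -104}
    - {"x": 0, "y": 0, "z": 0, "rx": 0, "ry": 0, "rz": -112}
    - {"x": 0, "y": 0, "z": 0, "rx": 0, "ry": 0, "rz": -120}
    - {"x": 0, "y": 0, "z": 0, "rx": 0, "ry": 0, "rz": -128}
    - {"x": 0, "y": 0, "z": 0, "rx": 0, "ry": 0, "rz": -136}
    - {"x": 0, "y": 0, "z": 0, "rx": 0, "ry": 0, "rz": -144}
    - {"x": 0, "y": 0, "z": 0, "rx": 0, "ry": 0, "rz": -152}
    - {"x": 0, "y": 0, "z": 0, "rx": 0, "ry": 0, "rz": -160}

```text
time: 29.55
tool_pos: [0.4519, -0.0811, 0.1952]
tool_rot: [-2.825, -0.721, -0.594]
contact_force: [0.8, -0.5, 0.3]
opening: 0.0215
grip_force: 30.0
```

```bash
python3 - <<'E'
from plan import *
W=place2(.02,.029)[3:]; chain(W); rows(W)
for c in("top","side"):
    p=read_camera(c); marks(p,["tube_short","band_short","cradle0","knob_top"])
E
```

```text
leg worst 0.000 maxstep 0.08 q [-0.32  0.23  2.42  2.7   0.32 -1.28]
leg worst 0.000 maxstep 0.03 q [-0.28  0.49  2.3   2.89  0.44 -1.45]
leg worst 0.000 maxstep 0.02 q [-0.28  0.61  2.33  2.95  0.59 -1.52]
t 29.6 q [-0.48  0.2   2.36  2.16  0.29 -0.52]
rows>=2.3 xyz [4.5, -2.5, -2.2] r [0.1, 0.6, -19.6] TCP [ 0.454 -0.081  0.2  ]
rows>=1.8 xyz [11.3, -5.0, 89.0] r [0.1, 0.6, -19.6] TCP [ 0.522 -0.09   0.14 ]
rows>=0.8 xyz [-16.4, 4.8, 119.0] r [0.1, 0.6, -19.6] TCP [ 0.522 -0.09   0.098]
tube_short [([0.528, -0.1, 0.156], 0.66)]
band_short [([0.493, -0.084, 0.16], 0.68)]
cradle0 [([0.558, -0.146, 0.045], 0.88), ([0.564, -0.096, 0.047], 0.86), ([0.55, -0.196, 0.045], 0.66)]
knob_top [([0.455, -0.131, 0.089], 0.76)]
tube_short []
band_short []
cradle0 [([0.548, -0.196, 0.046], 0.91), ([0.565, -0.099, 0.05], 0.88), ([0.557, -0.145, 0.047], 0.63)]
knob_top [([0.449, -0.129, 0.084], 0.92)]
```

Emit:
arm_command:
  series:
    - {"x": 4.5, "y": -2.5, "z": -2, "rx": 0.1, "ry": 0.6, "rz": -10}
    - {"x": 4.5, "y": -2.5, "z": -2, "rx": 0.1, "ry": 0.6, "rz": -19.6}
    - {"x": 4.5, "y": -2.5, "z": -2, "rx": 0.1, "ry": 0.6, "rz": -19.6}
    - {"x": 4.5, "y": -2.5, "z": -2, "rx": 0.1, "ry": 0.6, "rz": -19.6}
    - {"x": 7, "y": -3.5, "z": 30, "rx": 0.1, "ry": 0.6, "rz": -19.6}
    - {"x": 9, "y": -4.5, "z": 60, "rx": 0.1, "ry": 0.6, "rz": -19.6}
    - {"x": 11.3, "y": -5, "z": 89, "rx": 0.1, "ry": 0.6, "rz": -19.6}
    - {"x": 11.3, "y": -5, "z": 89, "rx": 0.1, "ry": 0.6, "rz": -19.6}
    - {"x": 11.3, "y": -5, "z": 89, "rx": 0.1, "ry": 0.6, "rz": -19.6}
    - {"x": 11.3, "y": -5, "z": 89, "rx": 0.1, "ry": 0.6, "rz": -19.6}

```text
time: 31.05
tool_pos: [0.5216, -0.0893, 0.1407]
tool_rot: [-3.136, -0.786, -0.142]
contact_force: [-0.5, 0.1, 0.5]
opening: 0.0217
grip_force: 30.0
```

```bash
python3 - <<'E'
from plan import *
s=observe(); T=R.from_euler("xyz",s["tool_rot"]).as_matrix(); a=s["tool_pos"]+.057*T[:,2]; print("axis pt",a.round(4),tst(a),s["tool_rot"])
rows(place2(.0195,.029)[5:])
for c in("top","side"):
    p=read_camera(c); marks(p,["tube_short","band_short","cradle0"])
E
```

```text
axis pt [ 0.5615 -0.0947  0.1004] [0.02811635 0.02021015] [-3.13646737 -0.78553629 -0.14162698]
t 31.1 q [-0.41  0.44  2.24  2.57  0.36 -1.22]
rows>=0.8 xyz [-29.3, 0.9, 30.6] r [0.1, -0.0, -0.4] TCP [ 0.522 -0.09   0.098]
tube_short [([0.604, -0.099, 0.102], 0.62)]
band_short [([0.564, -0.089, 0.104], 0.48)]
cradle0 [([0.549, -0.198, 0.044], 0.98), ([0.555, -0.145, 0.045], 0.95), ([0.565, -0.093, 0.046], 0.82)]
tube_short [([0.605, -0.101, 0.098], 0.66)]
band_short [([0.563, -0.096, 0.105], 0.59)]
cradle0 [([0.557, -0.143, 0.046], 0.76), ([0.564, -0.098, 0.046], 0.71), ([0.548, -0.197, 0.046], 0.69)]
```

Emit:
arm_command:
  series:
    - {"x": -8, "y": 0.5, "z": 8, "rx": 0, "ry": 0, "rz": -0.4}
    - {"x": -16, "y": 0.9, "z": 16, "rx": 0, "ry": 0, "rz": -0.4}
    - {"x": -22, "y": 0.9, "z": 23, "rx": 0, "ry": 0, "rz": -0.4}
    - {"x": -26, "y": 0.9, "z": 27, "rx": 0, "ry": 0, "rz": -0.4}
    - {"x": -29, "y": 0.9, "z": 30, "rx": 0, "ry": 0, "rz": -0.4}
    - {"x": -29.5, "y": 0.9, "z": 30.5, "rx": 0, "ry": 0, "rz": -0.4}
    - {"x": -29.5, "y": 0.9, "z": 30.5, "rx": 0, "ry": 0, "rz": -0.4}

```text
time: 32.15
tool_pos: [0.5229, -0.0903, 0.0979]
tool_rot: [3.139, -0.786, -0.131]
contact_force: [0.2, -0.1, -0.3]
opening: 0.022
grip_force: 30.0
```

Emit:
arm_command:
  series:
    - {"x": 0, "y": 0, "z": 0, "rx": 0, "ry": 0, "rz": 0}
    - {"x": 0, "y": 0, "z": 0, "rx": 0, "ry": 0, "rz": 0}
    - {"x": 0, "y": 0, "z": 0, "rx": 0, "ry": 0, "rz": 0}
    - {"x": 0, "y": 0, "z": -15, "rx": 0, "ry": 0, "rz": 0}
    - {"x": 0, "y": 0, "z": -40, "rx": 0, "ry": 0, "rz": 0}
    - {"x": 0, "y": 0, "z": -80, "rx": 0, "ry": 0, "rz": 0}
    - {"x": 0, "y": 0, "z": -110, "rx": 0, "ry": 0, "rz": 0}
    - {"x": 0, "y": 0, "z": -110, "rx": 0, "ry": 0, "rz": 0}
  hand: 32

```text
time: 32.95
tool_pos: [0.4444, -0.0796, 0.1776]
tool_rot: [3.137, -0.788, -0.129]
contact_force: [-0.4, 0.6, -0.4]
opening: 0.0322
grip_force: 0.0
```

```bash
python3 - <<'E'
from plan import *
for c in("top","side"):
    p=read_camera(c); cv2.imwrite(f"pics/{c}6.png",cv2.resize(p["pixels"][130:270,260:420],None,fx=4,fy=4) if c=="top" else p["pixels"])
    marks(p,["tube_short","band_short","band_middle","tube_middle","tube_long","cradle0","knob_top"])
W=[tg(st(-.02,.10,.2),.6,45,1),tg([.48,.368,.18],1.47,45,1),tg([.48,.368,.054],1.47,45,1)]
chain(W);rows(W)
E
```

```text
tube_short [([0.6, -0.097, 0.055], 0.49)]
band_short [([0.562, -0.09, 0.06], 0.56)]
band_middle [([0.559, -0.14, 0.052], 0.63), ([0.637, -0.412, 0.0], 0.47), ([0.565, -0.095, 0.048], 0.41)]
tube_middle [([0.604, -0.151, 0.053], 0.77)]
tube_long [([0.549, 0.436, -0.004], 0.66), ([0.48, 0.366, 0.003], 0.56), ([0.47, 0.438, 0.006], 0.48)]
cradle0 [([0.564, -0.092, 0.045], 0.96), ([0.557, -0.147, 0.044], 0.92), ([0.548, -0.2, 0.043], 0.64)]
knob_top [([0.455, -0.126, 0.088], 0.92), ([0.477, 0.371, 0.056], 0.47)]
tube_short [([0.602, -0.1, 0.05], 0.7)]
band_short [([0.563, -0.098, 0.057], 0.65)]
band_middle [([0.56, -0.143, 0.059], 0.77)]
tube_middle [([0.601, -0.15, 0.056], 0.5)]
tube_long [([0.479, 0.368, -0.002], 0.81), ([0.55, 0.437, 0.002], 0.75), ([0.471, 0.436, -0.001], 0.73)]
cradle0 [([0.55, -0.198, 0.046], 0.82), ([0.565, -0.096, 0.045], 0.57), ([0.563, -0.098, 0.064], 0.53)]
knob_top []
leg worst 0.000 maxstep 0.17 q [-0.52  0.25  2.19  1.24  0.74 -0.53]
leg worst 0.000 maxstep 0.08 q [ 0.2   0.46  1.91  1.1   0.86 -0.49]
leg worst 0.000 maxstep 0.05 q [ 0.21  0.7   2.02  1.44  0.75 -0.96]
t 33.8 q [-0.49  0.26  2.4   2.39  0.37 -1.11]
rows>=4.9 xyz [73.2, -53.4, -18.6] r [29.8, 0.0, -29.6] TCP [ 0.491 -0.032  0.24 ]
rows>=7.2 xyz [15.2, -408.1, -49.2] r [65.0, 0.1, -64.9] TCP [0.476 0.328 0.22 ]
rows>=2.5 xyz [-73.9, -408.4, 39.9] r [65.0, 0.1, -64.9] TCP [0.476 0.328 0.094]
```

View pics/top6.png

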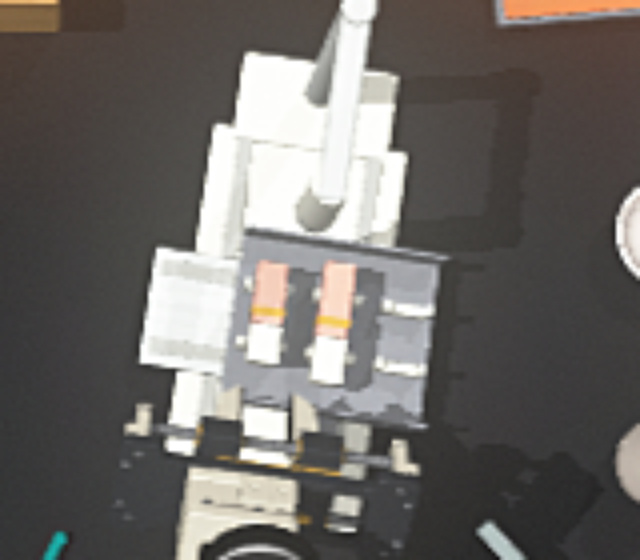

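The top crop shows the short tube in the left cradle and the middle tube in the centre one. The right cradle, at about (408,335), is free. The long tube is next.

Emit:
arm_command:
  series:
    - {"x": 73, "y": -53.5, "z": -18.5, "rx": 29.8, "ry": 0, "rz": -29.6}
    - {"x": 73, "y": -53.5, "z": -18.5, "rx": 29.8, "ry": 0, "rz": -29.6}
    - {"x": 73, "y": -53.5, "z": -18.5, "rx": 29.8, "ry": 0, "rz": -29.6}
    - {"x": 73, "y": -53.5, "z": -18.5, "rx": 29.8, "ry": 0, "rz": -29.6}
    - {"x": 73, "y": -53.5, "z": -18.5, "rx": 29.8, "ry": 0, "rz": -29.6}
    - {"x": 73, "y": -53.5, "z": -18.5, "rx": 29.8, "ry": 0, "rz": -29.6}
    - {"x": 73, "y": -53.5, "z": -18.5, "rx": 29.8, "ry": 0, "rz": -29.6}
    - {"x": 15, "y": -408, "z": -49, "rx": 65, "ry": 0, "rz": -65}
    - {"x": 15, "y": -408, "z": -49, "rx": 65, "ry": 0, "rz": -65}
    - {"x": 15, "y": -408, "z": -49, "rx": 65, "ry": 0, "rz": -65}
    - {"x": 15, "y": -408, "z": -49, "rx": 65, "ry": 0, "rz": -65}
    - {"x": 15, "y": -408, "z": -49, "rx": 65, "ry": 0, "rz": -65}
    - {"x": 15, "y": -408, "z": -49, "rx": 65, "ry": 0, "rz": -65}
    - {"x": 15, "y": -408, "z": -49, "rx": 65, "ry": 0, "rz": -65}
    - {"x": 15, "y": -408, "z": -49, "rx": 65, "ry": 0, "rz": -65}
    - {"x": 15, "y": -408, "z": -49, "rx": 65, "ry": 0, "rz": -65}
    - {"x": 15, "y": -408, "z": -49, "rx": 65, "ry": 0, "rz": -65}
    - {"x": 15, "y": -408, "z": -49, "rx": 65, "ry": 0, "rz": -65}
  hand: 60

```text
time: 35.55
tool_pos: [0.4765, 0.3263, 0.2202]
tool_rot: [3.141, -0.783, 1.47]
contact_force: [0.5, -0.4, -0.2]
opening: 0.06
grip_force: 0.0
```

```bash
python3 - <<'E'
from plan import *
for c in("top","side"):
    p=read_camera(c); marks(p,["tube_long","band_long"])
rows([tg([.48,.367,.055],1.47,45,1)])
E
```

```text
tube_long [([0.549, 0.438, -0.001], 0.65), ([0.461, -0.396, -0.003], 0.56), ([0.469, 0.437, 0.005], 0.49)]
band_long [([0.48, 0.369, 0.058], 0.6), ([0.555, 0.437, 0.054], 0.53), ([0.604, -0.154, 0.056], 0.53)]
tube_long [([0.551, 0.436, 0.003], 0.75), ([0.482, 0.366, 0.0], 0.68), ([0.475, 0.436, 0.001], 0.61)]
band_long [([0.479, 0.37, 0.055], 0.68), ([0.55, 0.433, 0.054], 0.53), ([0.47, 0.441, 0.055], 0.5)]
t 35.9 q [ 0.16  0.44  1.83  1.02  0.93 -0.41]
rows>=2.5 xyz [-88.3, -0.4, 88.3] r [-0.0, 0.1, 0.0] TCP [0.476 0.327 0.095]
```

Emit:
arm_command:
  series:
    - {"x": -25, "y": 0, "z": 25, "rx": 0, "ry": 0, "rz": 0}
    - {"x": -50, "y": 0, "z": 50, "rx": 0, "ry": 0, "rz": 0}
    - {"x": -75, "y": 0, "z": 75, "rx": 0, "ry": 0, "rz": 0}
    - {"x": -88, "y": 0, "z": 88.5, "rx": 0, "ry": 0, "rz": 0}
    - {"x": -88, "y": 0, "z": 88.5, "rx": 0, "ry": 0, "rz": 0}
    - {"x": -88, "y": 0, "z": 88.5, "rx": 0, "ry": 0, "rz": 0}

```text
time: 36.45
tool_pos: [0.4762, 0.3278, 0.0956]
tool_rot: [-3.141, -0.784, 1.471]
contact_force: [0.5, 0.3, 0.6]
opening: 0.0598
grip_force: 0.0
```

Emit:
arm_command:
  series:
    - {"x": 0, "y": 0, "z": 0, "rx": 0, "ry": 0, "rz": 0}
    - {"x": 0, "y": 0, "z": 0, "rx": 0, "ry": 0, "rz": 0}
    - {"x": 0, "y": 0, "z": 0, "rx": 0, "ry": 0, "rz": 0}
    - {"x": 0, "y": 0, "z": 0, "rx": 0, "ry": 0, "rz": 0}
    - {"x": 0, "y": 0, "z": 0, "rx": 0, "ry": 0, "rz": 0}
    - {"x": 0, "y": 0, "z": 0, "rx": 0, "ry": 0, "rz": 0}
    - {"x": 0, "y": 0, "z": 0, "rx": 0, "ry": 0, "rz": 0}
    - {"x": 0, "y": 0, "z": 0, "rx": 0, "ry": 0, "rz": 0}
    - {"x": 20, "y": 0, "z": -20, "rx": 0, "ry": 0, "rz": 0}
    - {"x": 50, "y": 0, "z": -50, "rx": 0, "ry": 0, "rz": 0}
    - {"x": 85, "y": 0, "z": -85, "rx": 0, "ry": 0, "rz": 0}
    - {"x": 85, "y": 0, "z": -85, "rx": 0, "ry": 0, "rz": 0}
  hand: 10
  squeeze: 30

```text
time: 37.65
tool_pos: [0.4781, 0.3287, 0.2216]
tool_rot: [3.127, -0.787, 1.482]
contact_force: [0.2, -0.2, -0.1]
opening: 0.0218
grip_force: 30.0
```

```bash
python3 - <<'E'
from plan import *
W=[tg(st(-.02,.13,.18),.5,45,1)]+place(-.084,sx=.029,zr=.16); chain(W); rows(W)
E
```

```text
leg worst 0.000 maxstep 0.07 q [-0.39  0.27  2.27  1.51  0.58 -0.64]
leg worst 0.000 maxstep 0.07 q [-0.68  0.27  2.39  2.08  0.43 -0.96]
leg worst 0.000 maxstep 0.16 q [-0.68  0.27  2.39  2.08  0.43  0.61]
leg worst 0.000 maxstep 0.16 q [-0.68  0.27  2.39  2.08  0.43  2.18]
leg worst 0.000 maxstep 0.05 q [-0.57  0.5   2.27  2.43  0.47  1.91]
leg worst 0.000 maxstep 0.02 q [-0.56  0.62  2.29  2.58  0.59  1.74]
t 37.6 q [ 0.16  0.44  1.83  1.02  0.93 -0.42]
rows>=6.6 xyz [-230.3, 47.3, -228.6] r [-39.0, -0.4, 39.7] TCP [0.493 0.001 0.22 ]
rows>=4.2 xyz [-377.7, 13.0, -348.7] r [-64.7, -0.6, 65.3] TCP [ 0.44  -0.184  0.2  ]
rows>=10.5 xyz [-377.7, 13.0, -348.7] r [-60.1, 59.0, 141.9] TCP [ 0.44  -0.184  0.2  ]
rows>=10.5 xyz [-377.7, 13.0, -348.7] r [0.6, -69.8, -95.9] TCP [ 0.44  -0.184  0.2  ]
rows>=1.8 xyz [-422.3, 81.3, -307.5] r [0.6, -69.8, -95.9] TCP [ 0.509 -0.193  0.14 ]
rows>=0.8 xyz [-452.1, 80.9, -277.8] r [0.6, -69.8, -95.9] TCP [ 0.509 -0.193  0.098]
```

Emit:
arm_command:
  series:
    - {"x": -230, "y": 47.5, "z": -228.5, "rx": -39, "ry": -0.4, "rz": 39.7}
    - {"x": -230, "y": 47.5, "z": -228.5, "rx": -39, "ry": -0.4, "rz": 39.7}
    - {"x": -230, "y": 47.5, "z": -228.5, "rx": -39, "ry": -0.4, "rz": 39.7}
    - {"x": -230, "y": 47.5, "z": -228.5, "rx": -39, "ry": -0.4, "rz": 39.7}
    - {"x": -230, "y": 47.5, "z": -228.5, "rx": -39, "ry": -0.4, "rz": 39.7}
    - {"x": -230, "y": 47.5, "z": -228.5, "rx": -39, "ry": -0.4, "rz": 39.7}
    - {"x": -230, "y": 47.5, "z": -228.5, "rx": -39, "ry": -0.4, "rz": 39.7}
    - {"x": -230, "y": 47.5, "z": -228.5, "rx": -39, "ry": -0.4, "rz": 39.7}
    - {"x": -377.5, "y": 13, "z": -348.5, "rx": -64.7, "ry": -0.6, "rz": 65.3}
    - {"x": -377.5, "y": 13, "z": -348.5, "rx": -64.7, "ry": -0.6, "rz": 65.3}
    - {"x": -377.5, "y": 13, "z": -348.5, "rx": -64.7, "ry": -0.6, "rz": 65.3}
    - {"x": -377.5, "y": 13, "z": -348.5, "rx": -64.7, "ry": -0.6, "rz": 65.3}
    - {"x": -377.5, "y": 13, "z": -348.5, "rx": -64.7, "ry": -0.6, "rz": 65.3}
    - {"x": -377.5, "y": 13, "z": -348.5, "rx": -64.7, "ry": -0.6, "rz": 65.3}
    - {"x": -377.5, "y": 13, "z": -348.5, "rx": -64.7, "ry": -0.6, "rz": 65.3}
    - {"x": -377.5, "y": 13, "z": -348.5, "rx": -64.7, "ry": -0.6, "rz": 65.3}
    - {"x": -377.5, "y": 13, "z": -348.5, "rx": -64.7, "ry": -0.6, "rz": 65.3}

```text
time: 39.35
tool_pos: [0.4384, -0.1834, 0.1959]
tool_rot: [3.136, -0.774, -0.127]
contact_force: [0.1, 0.1, -0.3]
opening: 0.0218
grip_force: 30.0
```

Emit:
arm_command:
  series:
    - {"x": 0, "y": 0, "z": 0, "rx": 0, "ry": 0, "rz": 8}
    - {"x": 0, "y": 0, "z": 0, "rx": 0, "ry": 0, "rz": 16}
    - {"x": 0, "y": 0, "z": 0, "rx": 0, "ry": 0, "rz": 24}
    - {"x": 0, "y": 0, "z": 0, "rx": 0, "ry": 0, "rz": 32}
    - {"x": 0, "y": 0, "z": 0, "rx": 0, "ry": 0, "rz": 40}
    - {"x": 0, "y": 0, "z": 0, "rx": 0, "ry": 0, "rz": 48}
    - {"x": 0, "y": 0, "z": 0, "rx": 0, "ry": 0, "rz": 56}
    - {"x": 0, "y": 0, "z": 0, "rx": 0, "ry": 0, "rz": 64}
    - {"x": 0, "y": 0, "z": 0, "rx": 0, "ry": 0, "rz": 72}
    - {"x": 0, "y": 0, "z": 0, "rx": 0, "ry": 0, "rz": 80}
    - {"x": 0, "y": 0, "z": 0, "rx": 0, "ry": 0, "rz": 88}
    - {"x": 0, "y": 0, "z": 0, "rx": 0, "ry": 0, "rz": 96}
    - {"x": 0, "y": 0, "z": 0, "rx": 0, "ry": 0, "rz": 104}
    - {"x": 0, "y": 0, "z": 0, "rx": 0, "ry": 0, "rz": 112}
    - {"x": 0, "y": 0, "z": 0, "rx": 0, "ry": 0, "rz": 120}
    - {"x": 0, "y": 0, "z": 0, "rx": 0, "ry": 0, "rz": 128}
    - {"x": 0, "y": 0, "z": 0, "rx": 0, "ry": 0, "rz": 136}
    - {"x": 0, "y": 0, "z": 0, "rx": 0, "ry": 0, "rz": 144}
    - {"x": 0, "y": 0, "z": 0, "rx": 0, "ry": 0, "rz": 152}
    - {"x": 0, "y": 0, "z": 0, "rx": 0, "ry": 0, "rz": 160}

```text
time: 41.35
tool_pos: [0.4383, -0.1837, 0.196]
tool_rot: [-2.819, 0.717, -2.806]
contact_force: [-0.2, -0.5, -0.5]
opening: 0.0219
grip_force: 30.0
```

```bash
python3 - <<'E'
from plan import *
W=place(-.084,sx=.029,zr=.16)[2:]; chain(W); rows(W)
for c in("top","side"):
    p=read_camera(c); marks(p,["tube_long","band_long","cradle2","knob_top"])
E
```

```text
leg worst 0.000 maxstep 0.04 q [-0.68  0.27  2.39  2.08  0.43  2.18]
leg worst 0.000 maxstep 0.05 q [-0.57  0.5   2.27  2.43  0.47  1.91]
leg worst 0.000 maxstep 0.02 q [-0.56  0.62  2.29  2.58  0.59  1.74]
t 41.4 q [-0.8   0.24  2.3   1.68  0.45  2.17]
rows>=2.3 xyz [-4.3, -1.2, -1.7] r [-0.0, -0.6, 19.9] TCP [ 0.44  -0.184  0.2  ]
rows>=1.8 xyz [-11.3, -3.5, 89.4] r [-0.0, -0.6, 19.9] TCP [ 0.509 -0.193  0.14 ]
rows>=0.8 xyz [16.3, 6.5, 119.5] r [-0.0, -0.6, 19.9] TCP [ 0.509 -0.193  0.098]
tube_long [([0.533, -0.184, 0.157], 0.8), ([0.472, 0.439, 0.005], 0.75), ([0.55, 0.435, -0.002], 0.64)]
band_long [([0.553, 0.438, 0.054], 0.65), ([0.476, 0.44, 0.05], 0.58), ([0.478, -0.19, 0.158], 0.49)]
cradle2 [([0.548, -0.198, 0.042], 0.89), ([0.558, -0.147, 0.044], 0.74), ([0.561, -0.098, 0.048], 0.7)]
knob_top [([0.452, -0.13, 0.088], 0.66)]
tube_long [([0.55, 0.438, -0.001], 0.69), ([0.475, 0.437, 0.001], 0.51), ([0.534, -0.186, 0.156], 0.49)]
band_long [([0.551, 0.43, 0.055], 0.88), ([0.469, 0.44, 0.055], 0.73), ([0.478, -0.187, 0.156], 0.49)]
cradle2 [([0.55, -0.199, 0.045], 0.95), ([0.556, -0.145, 0.048], 0.81), ([0.564, -0.098, 0.041], 0.61)]
knob_top [([0.453, -0.127, 0.086], 0.66), ([0.476, -0.185, 0.156], 0.26)]
```

Emit:
arm_command:
  series:
    - {"x": -4.3, "y": -1.2, "z": -1.7, "rx": 0, "ry": -0.6, "rz": 10}
    - {"x": -4.3, "y": -1.2, "z": -1.7, "rx": 0, "ry": -0.6, "rz": 19.9}
    - {"x": -4.3, "y": -1.2, "z": -1.7, "rx": 0, "ry": -0.6, "rz": 19.9}
    - {"x": -4.3, "y": -1.2, "z": -1.7, "rx": 0, "ry": -0.6, "rz": 19.9}
    - {"x": -6.5, "y": -2, "z": 30, "rx": 0, "ry": -0.6, "rz": 19.9}
    - {"x": -9, "y": -2.8, "z": 60, "rx": 0, "ry": -0.6, "rz": 19.9}
    - {"x": -11.3, "y": -3.5, "z": 89.5, "rx": 0, "ry": -0.6, "rz": 19.9}
    - {"x": -11.3, "y": -3.5, "z": 89.5, "rx": 0, "ry": -0.6, "rz": 19.9}
    - {"x": -11.3, "y": -3.5, "z": 89.5, "rx": 0, "ry": -0.6, "rz": 19.9}
    - {"x": -11.3, "y": -3.5, "z": 89.5, "rx": 0, "ry": -0.6, "rz": 19.9}

```text
time: 42.85
tool_pos: [0.508, -0.1929, 0.1407]
tool_rot: [-3.135, 0.785, 3.017]
contact_force: [-0.1, 0.3, -0.5]
opening: 0.0217
grip_force: 30.0
```

```bash
python3 - <<'E'
from plan import *
s=observe(); T=R.from_euler("xyz",s["tool_rot"]).as_matrix(); a=s["tool_pos"]+.057*T[:,2]; print("axis pt",a.round(4),tst(a),s["tool_rot"])
rows(place(-.084,sx=.029)[4:])
for c in("top","side"):
    p=read_camera(c); marks(p,["tube_long","band_long","cradle2"])
E
```

```text
axis pt [ 0.5479 -0.1983  0.1003] [ 0.02828017 -0.08431073] [-3.13522156  0.78459343  3.01650635]
t 42.9 q [-0.68  0.46  2.19  2.07  0.43  2.19]
rows>=0.8 xyz [29.4, 0.4, 30.5] r [-0.1, -0.0, 0.3] TCP [ 0.509 -0.193  0.098]
tube_long [([0.603, -0.208, 0.103], 0.69), ([0.468, 0.438, 0.005], 0.52), ([0.55, 0.438, -0.001], 0.44)]
band_long [([0.476, 0.44, 0.05], 0.75), ([0.551, 0.437, 0.054], 0.71), ([0.549, -0.198, 0.104], 0.7)]
cradle2 [([0.564, -0.095, 0.045], 0.92), ([0.554, -0.144, 0.044], 0.9), ([0.549, -0.197, 0.042], 0.81)]
tube_long [([0.473, 0.436, 0.0], 0.69), ([0.55, 0.437, -0.002], 0.61), ([0.603, -0.208, 0.101], 0.5)]
band_long [([0.544, 0.432, 0.055], 0.81), ([0.545, -0.198, 0.104], 0.62), ([0.47, 0.44, 0.056], 0.61)]
cradle2 [([0.548, -0.197, 0.043], 0.97), ([0.566, -0.095, 0.045], 0.62), ([0.558, -0.147, 0.048], 0.62)]
```

Emit:
arm_command:
  series:
    - {"x": 8, "y": 0.4, "z": 8, "rx": 0, "ry": 0, "rz": 0.3}
    - {"x": 16, "y": 0.4, "z": 16, "rx": 0, "ry": 0, "rz": 0.3}
    - {"x": 22, "y": 0.4, "z": 23, "rx": 0, "ry": 0, "rz": 0.3}
    - {"x": 26, "y": 0.4, "z": 27, "rx": 0, "ry": 0, "rz": 0.3}
    - {"x": 29, "y": 0.4, "z": 30, "rx": 0, "ry": 0, "rz": 0.3}
    - {"x": 29.5, "y": 0.4, "z": 30.5, "rx": 0, "ry": 0, "rz": 0.3}
    - {"x": 29.5, "y": 0.4, "z": 30.5, "rx": 0, "ry": 0, "rz": 0.3}

```text
time: 43.95
tool_pos: [0.5093, -0.193, 0.0979]
tool_rot: [-3.141, 0.785, 3.008]
contact_force: [0.2, 0.7, 0.2]
opening: 0.0221
grip_force: 30.0
```

Emit:
arm_command:
  series:
    - {"x": 0, "y": 0, "z": 0, "rx": 0, "ry": 0, "rz": 0}
    - {"x": 0, "y": 0, "z": 0, "rx": 0, "ry": 0, "rz": 0}
    - {"x": 0, "y": 0, "z": 0, "rx": 0, "ry": 0, "rz": 0}
    - {"x": 0, "y": 0, "z": -15, "rx": 0, "ry": 0, "rz": 0}
    - {"x": 0, "y": 0, "z": -40, "rx": 0, "ry": 0, "rz": 0}
    - {"x": 0, "y": 0, "z": -80, "rx": 0, "ry": 0, "rz": 0}
    - {"x": 0, "y": 0, "z": -110, "rx": 0, "ry": 0, "rz": 0}
    - {"x": 0, "y": 0, "z": -110, "rx": 0, "ry": 0, "rz": 0}
  hand: 32

```text
time: 44.75
tool_pos: [0.431, -0.1824, 0.1777]
tool_rot: [-3.138, 0.787, 3.01]
contact_force: [0.2, 0.2, 0.6]
opening: 0.0318
grip_force: 0.0
```

```bash
cat > avg.py <<'E'
from plan import *
def meas(names,n=2,near=None):
    acc={}
    for i in range(n):
        for c in("top","side"):
            p=read_camera(c)
            for nm in names:
                for d in mark_of(p,nm)[:4]:
                    P=np.array(d["point"])
                    if near and np.linalg.norm(P-near[nm])>.022: continue
                    acc.setdefault((nm,c),[]).append(P); break
    for kk,v in sorted(acc.items()): print(kk,len(v),np.mean(v,0).round(4),"stage",tst(np.mean(v,0)).round(4))
    return acc
E
python3 - <<'E'
from avg import *
near=dict(band_short=st(.029,.02,.057),band_middle=st(.029,-.032,.057),band_long=st(.029,-.084,.057),knob_top=st(-.076,-.032,.086),pointer=st(.095,0,.08),lamp_stage=st(0,0,0))
meas(list(near),3,near)
k=st(-.076,-.032,.076)
W=[tg(st(-.03,.06,.22),.6,45,0),(np.array([.46,0,.22]),tool(.0,0,0)),([*k[:2],.16],tool(SY,0))]
chain(W);rows(W); print(observe()["time"])
p=read_camera("top"); cv2.imwrite("pics/top7.png",cv2.resize(p["pixels"][130:270,260:420],None,fx=4,fy=4))
E
```

```text
('band_long', 'side') 3 [ 0.5496 -0.197   0.0565] stage [ 0.0298 -0.0828]
('band_long', 'top') 3 [ 0.5498 -0.1996  0.0558] stage [ 0.0304 -0.0854]
('band_middle', 'side') 3 [ 0.5602 -0.1457  0.0572] stage [ 0.0335 -0.0305]
('band_middle', 'top') 3 [ 0.5594 -0.1426  0.0536] stage [ 0.0323 -0.0275]
('band_short', 'side') 2 [ 0.562  -0.0976  0.058 ] stage [0.029  0.0174]
('band_short', 'top') 3 [ 0.5629 -0.0931  0.0547] stage [0.0292 0.022 ]
('knob_top', 'side') 3 [ 0.4502 -0.1283  0.0861] stage [-0.0778 -0.0278]
('knob_top', 'top') 2 [ 0.455  -0.1327  0.0885] stage [-0.0725 -0.0316]
('lamp_stage', 'side') 3 [ 0.5303 -0.1101 -0.0021] stage [-0.0008  0.0008]
('lamp_stage', 'top') 3 [ 0.5312 -0.1087 -0.0006] stage [-0.0001  0.0023]
('pointer', 'side') 3 [ 0.6243 -0.1236  0.0781] stage [ 0.0942 -0.0002]
('pointer', 'top') 3 [ 0.6252 -0.1235  0.0788] stage [0.095  0.0001]
leg worst 0.000 maxstep 0.11 q [-0.63  0.21  2.15  1.11  0.84  2.67]
leg worst 0.686 maxstep 0.22 q [-0.31  0.16  2.34  1.29  0.28  3.11]
leg worst 0.671 maxstep 0.03 q [-0.58  0.29  2.31  1.14  0.28  3.11]
t 46.9 q [-0.81  0.29  2.34  1.86  0.48  2.3 ]
rows>=4.9 xyz [-79.9, 117.1, -39.9] r [-29.7, -0.0, -29.7] TCP [ 0.476 -0.07   0.26 ]
rows>=6.5 xyz [-66.8, 184.6, -62.5] r [-3.0, 44.9, -7.3] TCP [0.46  0.    0.267]
rows>=2.9 xyz [-30.9, 52.0, -13.5] r [-0.0, 45.0, -0.1] TCP [ 0.451 -0.133  0.207]
46.85
```

View pics/top7.png

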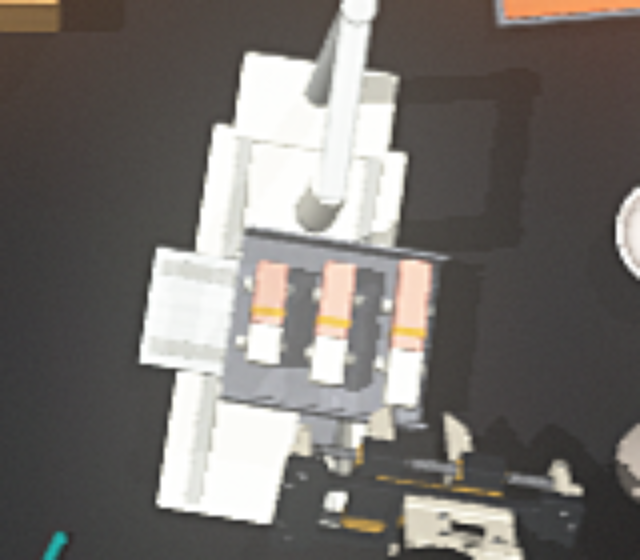

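The top crop shows all three tubes lying in their own cradles between the fences, with bands at about (267,313), (333,322) and (408,331). Next I'll unwind the wrist and measure the band centres by colour.

```bash
python3 - <<'E'
from avg import *
s=observe(); T0=R.from_euler("xyz",s["tool_rot"]).as_matrix()
g0=s["tool_pos"]+.047*T0[:,2]; up=g0+[0,0,.04]
k=st(-.076,-.031,.076)
W=[(up,T0),(up,T0@rot("z",-np.pi/2)),(up,T0@rot("z",np.pi)),tg(st(-.03,.06,.22),.6,45,1),(np.array([.46,0.03,.20]),tool(.4,0,1)),([*k[:2],.16],tool(SY,0,1)),(k,tool(SY,0,1))]
chain(W);rows(W)
E
```

```text
leg worst 0.000 maxstep 0.01 q [-0.7   0.21  2.39  1.94  0.42  2.32]
leg worst 0.000 maxstep 0.16 q [-0.7   0.21  2.39  1.94  0.42  0.75]
leg worst 0.000 maxstep 0.16 q [-0.7   0.21  2.39  1.94  0.42 -0.82]
leg worst 0.000 maxstep 0.13 q [-0.63  0.21  2.15  1.11  0.84 -0.47]
leg worst 0.000 maxstep 0.19 q [-0.1   0.27  1.78  0.    1.09  1.07]
leg worst 0.000 maxstep 0.04 q [-0.45  0.34  1.82 -0.    0.98  1.26]
leg worst 0.000 maxstep 0.02 q [-0.45  0.48  1.93 -0.    0.73  1.26]
t 46.9 q [-0.81  0.29  2.34  1.86  0.48  2.3 ]
rows>=0.8 xyz [-28.3, -0.0, -28.3] r [0.0, 0.0, 0.0] TCP [ 0.432 -0.183  0.216]
rows>=10.5 xyz [-28.3, -0.0, -28.3] r [0.0, 0.0, -90.0] TCP [ 0.432 -0.183  0.216]
rows>=10.5 xyz [-28.3, -0.0, -28.3] r [0.0, -0.0, 180.0] TCP [ 0.432 -0.183  0.216]
rows>=4.9 xyz [-79.9, 117.1, -39.9] r [-0.1, 39.5, 145.3] TCP [ 0.476 -0.07   0.26 ]
rows>=5.4 xyz [-49.9, 214.4, -51.1] r [57.7, 15.8, 139.5] TCP [0.46  0.03  0.247]
rows>=3.6 xyz [-31.0, 53.0, -13.5] r [68.8, 0.1, 166.3] TCP [ 0.452 -0.132  0.207]
rows>=1.7 xyz [28.4, 53.0, 46.0] r [68.8, 0.1, 166.3] TCP [ 0.452 -0.132  0.123]
```

Emit:
arm_command:
  series:
    - {"x": -28, "y": 0, "z": -28, "rx": 0, "ry": 0, "rz": -8}
    - {"x": -28, "y": 0, "z": -28, "rx": 0, "ry": 0, "rz": -16}
    - {"x": -28, "y": 0, "z": -28, "rx": 0, "ry": 0, "rz": -24}
    - {"x": -28, "y": 0, "z": -28, "rx": 0, "ry": 0, "rz": -32}
    - {"x": -28, "y": 0, "z": -28, "rx": 0, "ry": 0, "rz": -40}
    - {"x": -28, "y": 0, "z": -28, "rx": 0, "ry": 0, "rz": -48}
    - {"x": -28, "y": 0, "z": -28, "rx": 0, "ry": 0, "rz": -56}
    - {"x": -28, "y": 0, "z": -28, "rx": 0, "ry": 0, "rz": -64}
    - {"x": -28, "y": 0, "z": -28, "rx": 0, "ry": 0, "rz": -72}
    - {"x": -28, "y": 0, "z": -28, "rx": 0, "ry": 0, "rz": -80}
    - {"x": -28, "y": 0, "z": -28, "rx": 0, "ry": 0, "rz": -88}
    - {"x": -28, "y": 0, "z": -28, "rx": 0, "ry": 0, "rz": -96}
    - {"x": -28, "y": 0, "z": -28, "rx": 0, "ry": 0, "rz": -104}
    - {"x": -28, "y": 0, "z": -28, "rx": 0, "ry": 0, "rz": -112}
    - {"x": -28, "y": 0, "z": -28, "rx": 0, "ry": 0, "rz": -120}
    - {"x": -28, "y": 0, "z": -28, "rx": 0, "ry": 0, "rz": -128}
    - {"x": -28, "y": 0, "z": -28, "rx": 0, "ry": 0, "rz": -136}
    - {"x": -28, "y": 0, "z": -28, "rx": 0, "ry": 0, "rz": -144}
    - {"x": -28, "y": 0, "z": -28, "rx": 0, "ry": 0, "rz": -152}
    - {"x": -28, "y": 0, "z": -28, "rx": 0, "ry": 0, "rz": -160}

```text
time: 48.9
tool_pos: [0.4322, -0.1825, 0.2152]
tool_rot: [-2.818, -0.728, -0.601]
contact_force: [0.6, 0.8, 0.6]
opening: 0.0318
grip_force: 0.0
```

```bash
python3 - <<'E'
from avg import *
k=st(-.076,-.031,.076)
W=[tg(st(-.03,.06,.22),.6,45,1),(np.array([.46,0.03,.20]),tool(.4,0,1)),([*k[:2],.16],tool(SY,0,1))]
chain(W);rows(W)
E
```

```text
leg worst 0.000 maxstep 0.05 q [-0.63  0.21  2.15  1.11  0.84 -0.47]
leg worst 0.000 maxstep 0.19 q [-0.1   0.27  1.78  0.    1.09  1.07]
leg worst 0.000 maxstep 0.04 q [-0.45  0.34  1.82 -0.    0.98  1.26]
t 48.9 q [-0.81  0.18  2.29  1.55  0.46 -0.16]
rows>=6.7 xyz [9.5, -127.7, -11.9] r [29.9, -5.1, -49.0] TCP [ 0.476 -0.07   0.26 ]
rows>=5.4 xyz [-51.5, -209.2, -23.1] r [4.4, -46.1, -47.6] TCP [0.46  0.03  0.247]
rows>=3.6 xyz [-15.0, -50.9, 14.5] r [-7.7, -44.5, -18.7] TCP [ 0.452 -0.132  0.207]
```

Emit:
arm_command:
  series:
    - {"x": 9.5, "y": -127.5, "z": -12, "rx": 29.9, "ry": -5.1, "rz": -49}
    - {"x": 9.5, "y": -127.5, "z": -12, "rx": 29.9, "ry": -5.1, "rz": -49}
    - {"x": 9.5, "y": -127.5, "z": -12, "rx": 29.9, "ry": -5.1, "rz": -49}
    - {"x": 9.5, "y": -127.5, "z": -12, "rx": 29.9, "ry": -5.1, "rz": -49}
    - {"x": 9.5, "y": -127.5, "z": -12, "rx": 29.9, "ry": -5.1, "rz": -49}
    - {"x": 9.5, "y": -127.5, "z": -12, "rx": 29.9, "ry": -5.1, "rz": -49}
    - {"x": 9.5, "y": -127.5, "z": -12, "rx": 29.9, "ry": -5.1, "rz": -49}
    - {"x": 9.5, "y": -127.5, "z": -12, "rx": 29.9, "ry": -5.1, "rz": -49}
    - {"x": 9.5, "y": -127.5, "z": -12, "rx": 29.9, "ry": -5.1, "rz": -49}
    - {"x": -51.5, "y": -209, "z": -23, "rx": 4.4, "ry": -46.1, "rz": -47.6}
    - {"x": -51.5, "y": -209, "z": -23, "rx": 4.4, "ry": -46.1, "rz": -47.6}
    - {"x": -51.5, "y": -209, "z": -23, "rx": 4.4, "ry": -46.1, "rz": -47.6}
    - {"x": -51.5, "y": -209, "z": -23, "rx": 4.4, "ry": -46.1, "rz": -47.6}
    - {"x": -51.5, "y": -209, "z": -23, "rx": 4.4, "ry": -46.1, "rz": -47.6}
    - {"x": -51.5, "y": -209, "z": -23, "rx": 4.4, "ry": -46.1, "rz": -47.6}
    - {"x": -51.5, "y": -209, "z": -23, "rx": 4.4, "ry": -46.1, "rz": -47.6}
    - {"x": -51.5, "y": -209, "z": -23, "rx": 4.4, "ry": -46.1, "rz": -47.6}
    - {"x": -51.5, "y": -209, "z": -23, "rx": 4.4, "ry": -46.1, "rz": -47.6}
    - {"x": -51.5, "y": -209, "z": -23, "rx": 4.4, "ry": -46.1, "rz": -47.6}

```text
time: 50.8
tool_pos: [0.46, 0.0296, 0.2474]
tool_rot: [-3.137, -0.005, 0.396]
contact_force: [0.6, 0.5, -0.4]
opening: 0.0321
grip_force: 0.0
```

```bash
cat > band.py <<'E'
from avg import *
def brass(p,guess,rad=9):
    """brass pixel centroid near guess (top-face band), on plane z=.068 -> world"""
    u=proj(p,[guess])[0]; im=p["pixels"].astype(float); b,g,r=im[...,0],im[...,1],im[...,2]
    yy,xx=np.mgrid[:420,:560]; w=np.clip((r-b-55)/60,0,1)*np.clip((g-b-20)/20,0,1)*(np.hypot(xx-u[0],yy-u[1])<rad)*(r>110)
    if w.sum()<.5: return None
    return np.array([(w*xx).sum()/w.sum(),(w*yy).sum()/w.sum()]),w.sum()
E
python3 - <<'E'
from band import *
near=dict(band_short=st(.029,.02,.057),band_middle=st(.033,-.029,.057),band_long=st(.03,-.084,.057),knob_top=st(-.076,-.032,.086),pointer=st(.095,0,.08))
meas(list(near),3,near)
for c in("top","side"):
    p=read_camera(c)
    for n in("band_short","band_middle","band_long"):
        G=near[n]+[0,0,.011]; r=brass(p,G)
        if r: P=ray(p,r[0],.068); print(c,n,r[0].round(1),round(r[1],1),P.round(4),"stage",tst(P).round(4))
k=st(-.076,-.031,.076); W=[([*k[:2],.16],tool(SY,0,1)),(k,tool(SY,0,1))]; rows(W)
p=read_camera("top");q=read_camera("side")
cv2.imwrite("pics/z7.png",np.hstack([cv2.resize(p["pixels"][165:225,300:360],None,fx=6,fy=6,interpolation=0),cv2.resize(q["pixels"][140:200,260:320],None,fx=6,fy=6,interpolation=0)]))
print([proj(q,[st(.0946,0,.08)]),proj(p,[st(.0946,0,.08)])])
E
```

```text
('band_long', 'side') 2 [ 0.5476 -0.2008  0.0564] stage [ 0.0283 -0.0868]
('band_long', 'top') 3 [ 0.549 -0.201  0.058] stage [ 0.0297 -0.0869]
('band_middle', 'side') 3 [ 0.5592 -0.1452  0.0578] stage [ 0.0324 -0.0301]
('band_middle', 'top') 3 [ 0.5603 -0.1423  0.0526] stage [ 0.0332 -0.0272]
('band_short', 'side') 3 [ 0.5616 -0.0992  0.0588] stage [0.0287 0.0158]
('band_short', 'top') 3 [ 0.5631 -0.0902  0.0596] stage [0.0291 0.0249]
('knob_top', 'side') 3 [ 0.4508 -0.1295  0.0853] stage [-0.0771 -0.029 ]
('knob_top', 'top') 3 [ 0.4528 -0.1307  0.0881] stage [-0.0749 -0.0298]
('pointer', 'side') 3 [ 0.6259 -0.1234  0.0775] stage [0.0957 0.0003]
('pointer', 'top') 3 [ 0.6245 -0.1244  0.0793] stage [ 0.0945 -0.0009]
top band_short [326.3 207.3] 18.7 [ 0.5644 -0.0946  0.068 ] stage [0.0309 0.0207]
top band_middle [342.9 210. ] 20.2 [ 0.5573 -0.143   0.068 ] stage [ 0.0303 -0.0283]
top band_long [362.6 213. ] 18.1 [ 0.549  -0.2004  0.068 ] stage [ 0.0297 -0.0862]
side band_short [297.4 181.7] 25.3 [ 0.5628 -0.0915  0.068 ] stage [0.029  0.0235]
side band_middle [304.4 172.3] 13.1 [ 0.5592 -0.1379  0.068 ] stage [ 0.0315 -0.0229]
t 52.7 q [-0.1   0.27  1.76  0.    1.11  1.07]
rows>=3.5 xyz [-70.9, 145.2, 40.2] r [-0.2, -0.1, 30.3] TCP [ 0.452 -0.132  0.207]
rows>=1.7 xyz [-71.1, 145.5, 124.2] r [-0.2, -0.1, 30.3] TCP [ 0.452 -0.132  0.123]
[array([[283.37678763, 166.16211277]]), array([[336.55619306, 186.31990112]])]
```

View pics/z7.png

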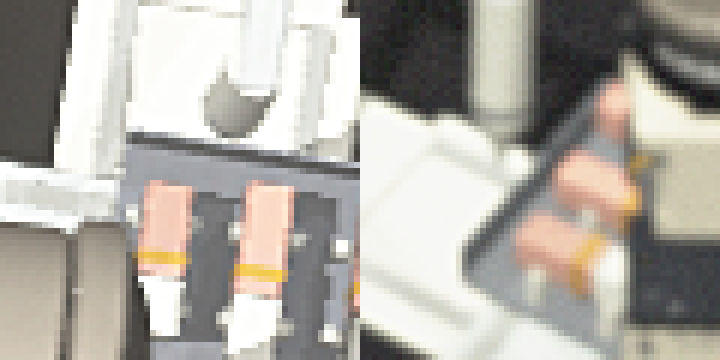

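The crop shows all three bands in the top view: short (326,207), middle (343,210), long (363,213). The lamp head's underside is near (338,186). Next I'll pinch the knob.

Emit:
arm_command:
  series:
    - {"x": -71, "y": 145, "z": 40, "rx": 0, "ry": 0, "rz": 30.3}
    - {"x": -71, "y": 145, "z": 40, "rx": 0, "ry": 0, "rz": 30.3}
    - {"x": -71, "y": 145, "z": 40, "rx": 0, "ry": 0, "rz": 30.3}
    - {"x": -71, "y": 145, "z": 40, "rx": 0, "ry": 0, "rz": 30.3}
    - {"x": -71, "y": 145, "z": 40, "rx": 0, "ry": 0, "rz": 30.3}
    - {"x": -71, "y": 145, "z": 40, "rx": 0, "ry": 0, "rz": 30.3}
    - {"x": -71, "y": 145, "z": 80, "rx": 0, "ry": 0, "rz": 30.3}
    - {"x": -71, "y": 145, "z": 124, "rx": 0, "ry": 0, "rz": 30.3}
    - {"x": -71, "y": 145, "z": 124, "rx": 0, "ry": 0, "rz": 30.3}
    - {"x": -71, "y": 145, "z": 124, "rx": 0, "ry": 0, "rz": 30.3}
  hand: 45

```text
time: 53.8
tool_pos: [0.4518, -0.1302, 0.1238]
tool_rot: [-3.137, -0.0, -0.13]
contact_force: [0.7, 1.4, 0.4]
opening: 0.0448
grip_force: 0.0
```

Emit:
arm_command:
  series:
    - {"x": 0, "y": 0, "z": 0, "rx": 0, "ry": 0, "rz": 0}
    - {"x": 0, "y": 0, "z": 0, "rx": 0, "ry": 0, "rz": 0}
    - {"x": 0, "y": 0, "z": 0, "rx": 0, "ry": 0, "rz": 0}
    - {"x": 0, "y": 0, "z": 0, "rx": 0, "ry": 0, "rz": 0}
    - {"x": 0, "y": 0, "z": 0, "rx": 0, "ry": 0, "rz": 0}
    - {"x": 0, "y": 0, "z": 0, "rx": 0, "ry": 0, "rz": 0}
    - {"x": 0, "y": 0, "z": 0, "rx": 0, "ry": 0, "rz": 0}
  hand: 5
  squeeze: 30

```text
time: 54.5
tool_pos: [0.4518, -0.1313, 0.1239]
tool_rot: [-3.138, -0.002, -0.133]
contact_force: [-0.9, 1.0, 7.4]
opening: 0.0154
grip_force: 30.0
```

```bash
cat >> band.py <<'E'
def bands(g,n=2):
    for nm,G in g.items():
        A=[]
        for i in range(n):
            p=read_camera("top"); r=brass(p,[G[0],G[1],.068])
            if r: A.append([*tst(ray(p,r[0],.068)),r[1]])
        print(nm,np.mean(A,0).round(4) if A else None)
E
python3 - <<'E'
from band import *
s=observe(); print(s["tool_pos"].round(4),tst(s["tool_pos"]),s["tool_rot"].round(3),s["opening"])
bands(dict(short=st(.030,.02,0),mid=st(.031,-.029,0),long=st(.03,-.086,0)))
E
```

```text
[ 0.4518 -0.1313  0.1239] [-0.07580083 -0.03060194] [-3.138e+00 -2.000e-03 -1.330e-01] 0.015355707010285413
short [ 0.0308  0.0201 18.5142]
mid None
long [ 0.0297 -0.0868 18.7804]
```

Emit:
arm_command:
  series:
    - {"x": 4, "y": 1, "z": 0, "rx": 0, "ry": 0, "rz": 0}
    - {"x": 10, "y": 3, "z": 0, "rx": 0, "ry": 0, "rz": 0}
    - {"x": 18, "y": 5.5, "z": 0, "rx": 0, "ry": 0, "rz": 0}
    - {"x": 26, "y": 8, "z": 0, "rx": 0, "ry": 0, "rz": 0}
    - {"x": 34, "y": 10.5, "z": 0, "rx": 0, "ry": 0, "rz": 0}
    - {"x": 42, "y": 13, "z": 0, "rx": 0, "ry": 0, "rz": 0}
    - {"x": 50, "y": 15, "z": 0, "rx": 0, "ry": 0, "rz": 0}
    - {"x": 57, "y": 17.5, "z": 0, "rx": 0, "ry": 0, "rz": 0}
    - {"x": 62, "y": 19, "z": 0, "rx": 0, "ry": 0, "rz": 0}
    - {"x": 65, "y": 19.5, "z": 0, "rx": 0, "ry": 0, "rz": 0}
    - {"x": 65, "y": 19.5, "z": 0, "rx": 0, "ry": 0, "rz": 0}
    - {"x": 65, "y": 19.5, "z": 0, "rx": 0, "ry": 0, "rz": 0}

```text
time: 56.0
tool_pos: [0.5138, -0.159, 0.1239]
tool_rot: [-3.138, -0.002, -0.133]
contact_force: [0.7, 2.4, 5.0]
opening: 0.0151
grip_force: 30.0
```

```bash
python3 - <<'E'
from band import *
s=observe(); print(s["time"],s["tool_pos"].round(4),"moved",tst(s["tool_pos"])-[-.0758,-.0306],s["tool_rot"].round(3))
near=dict(band_short=st(.095,.0,.057),band_middle=st(.096,-.049,.057),band_long=st(.095,-.106,.057),pointer=st(.095,0,.08))
meas(list(near),2,near)
bands(dict(short=st(.095,.0,0),mid=st(.096,-.049,0),long=st(.095,-.106,0)))
p=read_camera("top");q=read_camera("side")
b=brass(q,st(.095,0,.068)); P=ray(q,b[0],.064); print("side short",b,tst(P))
cv2.imwrite("pics/z8.png",np.hstack([cv2.resize(p["pixels"][155:215,305:365],None,fx=6,fy=6,interpolation=0),cv2.resize(q["pixels"][135:195,255:315],None,fx=6,fy=6,interpolation=0)]))
print([proj(q,[st(.0946,0,.08),st(.0946,0,.068)]),proj(p,[st(.0946,0,.08)])])
E
```

```text
56.0 [ 0.5138 -0.159   0.1239] moved [ 0.06509587 -0.01922943] [-3.138e+00 -2.000e-03 -1.330e-01]
('band_long', 'side') 2 [ 0.6099 -0.2278  0.0566] stage [ 0.0937 -0.1053]
('band_long', 'top') 2 [ 0.6106 -0.23    0.0587] stage [ 0.0946 -0.1074]
('band_middle', 'side') 2 [ 0.6208 -0.173   0.0574] stage [ 0.0972 -0.0496]
('band_middle', 'top') 2 [ 0.6215 -0.1704  0.0528] stage [ 0.0976 -0.0469]
('band_short', 'side') 2 [ 0.6233 -0.1254  0.0588] stage [ 0.0934 -0.0021]
('band_short', 'top') 2 [ 0.625  -0.1198  0.0586] stage [0.0944 0.0037]
('pointer', 'side') 2 [ 0.6273 -0.1236  0.0766] stage [0.0971 0.0002]
('pointer', 'top') 2 [ 0.6265 -0.1232  0.0799] stage [0.0963 0.0006]
short [9.52e-02 6.70e-03 8.41e+00]
mid None
long None
side short (array([283.14274469, 169.99910035]), np.float64(22.230833333333333)) [0.0945688  0.00094107]
[array([[283.37678763, 166.16211277],
       [283.31432415, 168.90840308]]), array([[336.55619306, 186.31990112]])]
```

View pics/z8.png

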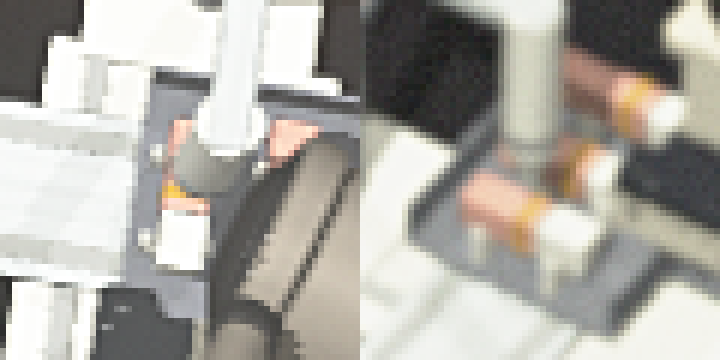

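The short tube's band sits under the pointer: in the side view the band is at (283.1,170.0) and the pointer axis projects to (283.3,169). I'll dwell here for over 2 s.

Emit:
arm_command:
  series:
    - {"x": 0.5, "y": 0, "z": 0, "rx": 0, "ry": 0, "rz": 0}
    - {"x": 0.5, "y": 0, "z": 0, "rx": 0, "ry": 0, "rz": 0}
    - {"x": 0.5, "y": 0, "z": 0, "rx": 0, "ry": 0, "rz": 0}
    - {"x": 0.5, "y": 0, "z": 0, "rx": 0, "ry": 0, "rz": 0}
    - {"x": 0.5, "y": 0, "z": 0, "rx": 0, "ry": 0, "rz": 0}
    - {"x": 0.5, "y": 0, "z": 0, "rx": 0, "ry": 0, "rz": 0}
    - {"x": 0.5, "y": 0, "z": 0, "rx": 0, "ry": 0, "rz": 0}
    - {"x": 0.5, "y": 0, "z": 0, "rx": 0, "ry": 0, "rz": 0}
    - {"x": 0.5, "y": 0, "z": 0, "rx": 0, "ry": 0, "rz": 0}
    - {"x": 0.5, "y": 0, "z": 0, "rx": 0, "ry": 0, "rz": 0}
    - {"x": 0.5, "y": 0, "z": 0, "rx": 0, "ry": 0, "rz": 0}
    - {"x": 0.5, "y": 0, "z": 0, "rx": 0, "ry": 0, "rz": 0}
    - {"x": 0.5, "y": 0, "z": 0, "rx": 0, "ry": 0, "rz": 0}
    - {"x": 0.5, "y": 0, "z": 0, "rx": 0, "ry": 0, "rz": 0}
    - {"x": 0.5, "y": 0, "z": 0, "rx": 0, "ry": 0, "rz": 0}
    - {"x": 0.5, "y": 0, "z": 0, "rx": 0, "ry": 0, "rz": 0}
    - {"x": 0.5, "y": 0, "z": 0, "rx": 0, "ry": 0, "rz": 0}
    - {"x": 0.5, "y": 0, "z": 0, "rx": 0, "ry": 0, "rz": 0}
    - {"x": 0.5, "y": 0, "z": 0, "rx": 0, "ry": 0, "rz": 0}
    - {"x": 0.5, "y": 0, "z": 0, "rx": 0, "ry": 0, "rz": 0}

```text
time: 59.4
tool_pos: [0.5138, -0.159, 0.1239]
tool_rot: [-3.138, -0.001, -0.133]
contact_force: [-1.8, 2.6, 7.1]
opening: 0.015
grip_force: 30.0
```

Emit:
arm_command:
  series:
    - {"x": 0, "y": 0, "z": 0, "rx": 0, "ry": 0, "rz": 0}
    - {"x": 0, "y": 0, "z": 0, "rx": 0, "ry": 0, "rz": 0}
    - {"x": 0, "y": 0, "z": 0, "rx": 0, "ry": 0, "rz": 0}
    - {"x": 0, "y": 0, "z": 0, "rx": 0, "ry": 0, "rz": 0}
    - {"x": 0, "y": 0, "z": 0, "rx": 0, "ry": 0, "rz": 0}
    - {"x": 0, "y": 0, "z": 0, "rx": 0, "ry": 0, "rz": 0}
    - {"x": 0, "y": 0, "z": 0, "rx": 0, "ry": 0, "rz": 0}
    - {"x": 0, "y": 0, "z": 0, "rx": 0, "ry": 0, "rz": 0}

```text
time: 60.2
tool_pos: [0.5139, -0.159, 0.1239]
tool_rot: [-3.138, -0.001, -0.133]
contact_force: [-1.7, 2.1, 8.1]
opening: 0.0152
grip_force: 30.0
```

Emit:
arm_command:
  series:
    - {"x": 0, "y": -3, "z": 0, "rx": 0, "ry": 0, "rz": 0}
    - {"x": 0, "y": -9, "z": 0, "rx": 0, "ry": 0, "rz": 0}
    - {"x": -1, "y": -17, "z": 0, "rx": 0, "ry": 0, "rz": 0}
    - {"x": -1, "y": -25, "z": 0, "rx": 0, "ry": 0, "rz": 0}
    - {"x": -1.5, "y": -33, "z": 0, "rx": 0, "ry": 0, "rz": 0}
    - {"x": -1.5, "y": -40, "z": 0, "rx": 0, "ry": 0, "rz": 0}
    - {"x": -1.5, "y": -46, "z": 0, "rx": 0, "ry": 0, "rz": 0}
    - {"x": -1.5, "y": -48.5, "z": 0, "rx": 0, "ry": 0, "rz": 0}
    - {"x": -1.5, "y": -48.5, "z": 0, "rx": 0, "ry": 0, "rz": 0}
    - {"x": -1.5, "y": -48.5, "z": 0, "rx": 0, "ry": 0, "rz": 0}

```text
time: 61.2
tool_pos: [0.5195, -0.1101, 0.1239]
tool_rot: [-3.137, -0.003, -0.132]
contact_force: [2.4, -0.7, 5.7]
opening: 0.0151
grip_force: 30.0
```

```bash
python3 - <<'E'
from band import *
s=observe(); print(s["time"],s["tool_pos"].round(4),"moved",tst(s["tool_pos"])-[-.0758,-.0306])
near=dict(band_short=st(.095,.048,.057),band_middle=st(.096,0,.057),band_long=st(.095,-.057,.057))
meas(list(near),3,near)
q=read_camera("side")
for n,y in(("short",.048),("mid",0),("long",-.057)):
    b=brass(q,st(.095,y,.066)); 
    if b: print("side",n,b[0].round(1),b[1],tst(ray(q,b[0],.064)))
E
```

```text
61.2 [ 0.5195 -0.1101  0.1239] moved [0.06429547 0.03001114]
('band_long', 'side') 3 [ 0.616  -0.1785  0.0571] stage [ 0.0932 -0.0556]
('band_long', 'top') 3 [ 0.6175 -0.1796  0.0589] stage [ 0.0948 -0.0565]
('band_middle', 'side') 3 [ 0.6266 -0.1246  0.0578] stage [ 0.0965 -0.0009]
('band_short', 'side') 3 [ 0.6307 -0.0768  0.0622] stage [0.0943 0.0471]
('band_short', 'top') 3 [ 0.6292 -0.0711  0.0586] stage [0.0921 0.0525]
side short [275.6 178.5] 26.685000000000002 [0.09451969 0.04503019]
side mid [282.6 170.9] 22.189166666666665 [0.09381187 0.00517374]
side long [293.3 159.2] 14.65 [ 0.09312932 -0.05819496]
```

Emit:
arm_command:
  series:
    - {"x": 0, "y": 0, "z": 0, "rx": 0, "ry": 0, "rz": 0}
    - {"x": 0, "y": 0, "z": 0, "rx": 0, "ry": 0, "rz": 0}
    - {"x": 0, "y": 0, "z": 0, "rx": 0, "ry": 0, "rz": 0}
    - {"x": 0, "y": 0, "z": 0, "rx": 0, "ry": 0, "rz": 0}
    - {"x": 0, "y": 0, "z": 0, "rx": 0, "ry": 0, "rz": 0}
    - {"x": 0, "y": 0, "z": 0, "rx": 0, "ry": 0, "rz": 0}
    - {"x": 0, "y": 0, "z": 0, "rx": 0, "ry": 0, "rz": 0}
    - {"x": 0, "y": 0, "z": 0, "rx": 0, "ry": 0, "rz": 0}
    - {"x": 0, "y": 0, "z": 0, "rx": 0, "ry": 0, "rz": 0}
    - {"x": 0, "y": 0, "z": 0, "rx": 0, "ry": 0, "rz": 0}
    - {"x": 0, "y": 0, "z": 0, "rx": 0, "ry": 0, "rz": 0}
    - {"x": 0, "y": 0, "z": 0, "rx": 0, "ry": 0, "rz": 0}
    - {"x": 0, "y": 0, "z": 0, "rx": 0, "ry": 0, "rz": 0}
    - {"x": 0, "y": 0, "z": 0, "rx": 0, "ry": 0, "rz": 0}
    - {"x": 0, "y": 0, "z": 0, "rx": 0, "ry": 0, "rz": 0}
    - {"x": 0, "y": 0, "z": 0, "rx": 0, "ry": 0, "rz": 0}
    - {"x": 0, "y": 0, "z": 0, "rx": 0, "ry": 0, "rz": 0}
    - {"x": 0, "y": 0, "z": 0, "rx": 0, "ry": 0, "rz": 0}
    - {"x": 0, "y": 0, "z": 0, "rx": 0, "ry": 0, "rz": 0}
    - {"x": 0, "y": 0, "z": 0, "rx": 0, "ry": 0, "rz": 0}

```text
time: 64.45
tool_pos: [0.5195, -0.1101, 0.1239]
tool_rot: [-3.137, -0.003, -0.133]
contact_force: [2.7, -0.2, 7.1]
opening: 0.0156
grip_force: 30.0
```

Emit:
arm_command:
  series:
    - {"x": 0, "y": 0, "z": 0, "rx": 0, "ry": 0, "rz": 0}
    - {"x": 0, "y": 0, "z": 0, "rx": 0, "ry": 0, "rz": 0}
    - {"x": 0, "y": 0, "z": 0, "rx": 0, "ry": 0, "rz": 0}
    - {"x": 0, "y": 0, "z": 0, "rx": 0, "ry": 0, "rz": 0}
    - {"x": 0, "y": 0, "z": 0, "rx": 0, "ry": 0, "rz": 0}
    - {"x": 0, "y": 0, "z": 0, "rx": 0, "ry": 0, "rz": 0}
    - {"x": 0, "y": 0, "z": 0, "rx": 0, "ry": 0, "rz": 0}

```text
time: 65.15
tool_pos: [0.5195, -0.1101, 0.1239]
tool_rot: [-3.137, -0.003, -0.132]
contact_force: [2.2, -0.6, 6.2]
opening: 0.0151
grip_force: 30.0
```

Emit:
arm_command:
  series:
    - {"x": 0, "y": -3, "z": 0, "rx": 0, "ry": 0, "rz": 0}
    - {"x": 0, "y": -9, "z": 0, "rx": 0, "ry": 0, "rz": 0}
    - {"x": 0, "y": -17, "z": 0, "rx": 0, "ry": 0, "rz": 0}
    - {"x": 0.5, "y": -25, "z": 0, "rx": 0, "ry": 0, "rz": 0}
    - {"x": 0.5, "y": -33, "z": 0, "rx": 0, "ry": 0, "rz": 0}
    - {"x": 0.5, "y": -41, "z": 0, "rx": 0, "ry": 0, "rz": 0}
    - {"x": 0.5, "y": -49, "z": 0, "rx": 0, "ry": 0, "rz": 0}
    - {"x": 0.5, "y": -54, "z": 0, "rx": 0, "ry": 0, "rz": 0}
    - {"x": 0.5, "y": -56.5, "z": 0, "rx": 0, "ry": 0, "rz": 0}
    - {"x": 0.5, "y": -56.5, "z": 0, "rx": 0, "ry": 0, "rz": 0}
    - {"x": 0.5, "y": -56.5, "z": 0, "rx": 0, "ry": 0, "rz": 0}

```text
time: 66.25
tool_pos: [0.5272, -0.054, 0.1239]
tool_rot: [-3.137, -0.002, -0.132]
contact_force: [2.5, -0.9, 5.8]
opening: 0.0151
grip_force: 30.0
```

```bash
python3 - <<'E'
from band import *
s=observe(); print(s["time"],s["tool_pos"].round(4),"moved",tst(s["tool_pos"])-[-.0758,-.0306])
near=dict(band_short=st(.095,.105,.057),band_middle=st(.096,.057,.057),band_long=st(.095,0,.057))
meas(list(near),3,near)
q=read_camera("side")
b=brass(q,st(.095,0,.066)); 
if b: print("side",b[0].round(1),b[1],tst(ray(q,b[0],.064)))
E
```

```text
66.25 [ 0.5272 -0.054   0.1239] moved [0.06449843 0.08658051]
('band_long', 'side') 3 [ 0.6228 -0.124   0.0581] stage [ 0.0927 -0.0007]
('band_middle', 'side') 3 [ 0.634  -0.0689  0.0564] stage [0.0965 0.0553]
('band_middle', 'top') 3 [ 0.6342 -0.0681  0.0497] stage [0.0966 0.0562]
('band_short', 'side') 2 [ 0.6358 -0.0216  0.06  ] stage [0.092  0.1025]
('band_short', 'top') 3 [ 0.6397 -0.0162  0.06  ] stage [0.0952 0.1084]
side [282.8 170.9] 19.6025 [0.093294   0.00492114]
```

Emit:
arm_command:
  series:
    - {"x": 1, "y": 0, "z": 0, "rx": 0, "ry": 0, "rz": 0}
    - {"x": 1, "y": 0, "z": 0, "rx": 0, "ry": 0, "rz": 0}
    - {"x": 1, "y": 0, "z": 0, "rx": 0, "ry": 0, "rz": 0}
    - {"x": 1, "y": 0, "z": 0, "rx": 0, "ry": 0, "rz": 0}
    - {"x": 1, "y": 0, "z": 0, "rx": 0, "ry": 0, "rz": 0}
    - {"x": 1, "y": 0, "z": 0, "rx": 0, "ry": 0, "rz": 0}
    - {"x": 1, "y": 0, "z": 0, "rx": 0, "ry": 0, "rz": 0}
    - {"x": 1, "y": 0, "z": 0, "rx": 0, "ry": 0, "rz": 0}
    - {"x": 1, "y": 0, "z": 0, "rx": 0, "ry": 0, "rz": 0}
    - {"x": 1, "y": 0, "z": 0, "rx": 0, "ry": 0, "rz": 0}
    - {"x": 1, "y": 0, "z": 0, "rx": 0, "ry": 0, "rz": 0}
    - {"x": 1, "y": 0, "z": 0, "rx": 0, "ry": 0, "rz": 0}
    - {"x": 1, "y": 0, "z": 0, "rx": 0, "ry": 0, "rz": 0}
    - {"x": 1, "y": 0, "z": 0, "rx": 0, "ry": 0, "rz": 0}
    - {"x": 1, "y": 0, "z": 0, "rx": 0, "ry": 0, "rz": 0}
    - {"x": 1, "y": 0, "z": 0, "rx": 0, "ry": 0, "rz": 0}
    - {"x": 1, "y": 0, "z": 0, "rx": 0, "ry": 0, "rz": 0}
    - {"x": 1, "y": 0, "z": 0, "rx": 0, "ry": 0, "rz": 0}
    - {"x": 1, "y": 0, "z": 0, "rx": 0, "ry": 0, "rz": 0}
    - {"x": 1, "y": 0, "z": 0, "rx": 0, "ry": 0, "rz": 0}

```text
time: 69.5
tool_pos: [0.5273, -0.054, 0.1238]
tool_rot: [-3.137, 0.0, -0.132]
contact_force: [-0.3, 0.4, 9.1]
opening: 0.0152
grip_force: 30.0
```

Emit:
arm_command:
  series:
    - {"x": 0, "y": 0, "z": 0, "rx": 0, "ry": 0, "rz": 0}
    - {"x": 0, "y": 0, "z": 0, "rx": 0, "ry": 0, "rz": 0}
    - {"x": 0, "y": 0, "z": 0, "rx": 0, "ry": 0, "rz": 0}
    - {"x": 0, "y": 0, "z": 0, "rx": 0, "ry": 0, "rz": 0}
    - {"x": 0, "y": 0, "z": 0, "rx": 0, "ry": 0, "rz": 0}
    - {"x": 0, "y": 0, "z": 0, "rx": 0, "ry": 0, "rz": 0}
    - {"x": 0, "y": 0, "z": 0, "rx": 0, "ry": 0, "rz": 0}
    - {"x": 0, "y": 0, "z": 0, "rx": 0, "ry": 0, "rz": 0}

```text
time: 70.3
tool_pos: [0.5273, -0.054, 0.1239]
tool_rot: [-3.137, 0.0, -0.132]
contact_force: [-0.2, -0.3, 8.0]
opening: 0.0152
grip_force: 30.0
```

Emit:
arm_command:
  series:
    - {"x": 1.5, "y": 0, "z": 0, "rx": 0, "ry": 0, "rz": 0}
    - {"x": 1.5, "y": 0, "z": 0, "rx": 0, "ry": 0, "rz": 0}
    - {"x": 1.5, "y": 0, "z": 0, "rx": 0, "ry": 0, "rz": 0}
    - {"x": 1.5, "y": 0, "z": 0, "rx": 0, "ry": 0, "rz": 0}
    - {"x": 1.5, "y": 0, "z": 0, "rx": 0, "ry": 0, "rz": 0}
    - {"x": 1.5, "y": 0, "z": 0, "rx": 0, "ry": 0, "rz": 0}
    - {"x": 1.5, "y": 0, "z": 0, "rx": 0, "ry": 0, "rz": 0}
    - {"x": 1.5, "y": 0, "z": 0, "rx": 0, "ry": 0, "rz": 0}
    - {"x": 1.5, "y": 0, "z": 0, "rx": 0, "ry": 0, "rz": 0}
    - {"x": 1.5, "y": 0, "z": 0, "rx": 0, "ry": 0, "rz": 0}
    - {"x": 1.5, "y": 0, "z": 0, "rx": 0, "ry": 0, "rz": 0}
    - {"x": 1.5, "y": 0, "z": 0, "rx": 0, "ry": 0, "rz": 0}
    - {"x": 1.5, "y": 0, "z": 0, "rx": 0, "ry": 0, "rz": 0}
    - {"x": 1.5, "y": 0, "z": 0, "rx": 0, "ry": 0, "rz": 0}
    - {"x": 1.5, "y": 0, "z": 0, "rx": 0, "ry": 0, "rz": 0}
    - {"x": 1.5, "y": 0, "z": 0, "rx": 0, "ry": 0, "rz": 0}
    - {"x": 1.5, "y": 0, "z": 0, "rx": 0, "ry": 0, "rz": 0}
    - {"x": 1.5, "y": 0, "z": 0, "rx": 0, "ry": 0, "rz": 0}
    - {"x": 1.5, "y": 0, "z": 0, "rx": 0, "ry": 0, "rz": 0}
    - {"x": 1.5, "y": 0, "z": 0, "rx": 0, "ry": 0, "rz": 0}

```text
time: 72.3
tool_pos: [0.5284, -0.0542, 0.1238]
tool_rot: [-3.137, 0.001, -0.132]
contact_force: [-1.9, -0.7, 9.8]
opening: 0.015
grip_force: 30.0
```

Emit:
arm_command:
  series:
    - {"x": 0, "y": 0, "z": 0, "rx": 0, "ry": 0, "rz": 0}
    - {"x": 0, "y": 0, "z": 0, "rx": 0, "ry": 0, "rz": 0}
    - {"x": 0, "y": 0, "z": 0, "rx": 0, "ry": 0, "rz": 0}
    - {"x": 0, "y": 0, "z": 0, "rx": 0, "ry": 0, "rz": 0}
    - {"x": 0, "y": 0, "z": 0, "rx": 0, "ry": 0, "rz": 0}
    - {"x": 0, "y": 0, "z": 0, "rx": 0, "ry": 0, "rz": 0}
    - {"x": 0, "y": 0, "z": 0, "rx": 0, "ry": 0, "rz": 0}

```text
time: 73.0
tool_pos: [0.5284, -0.0542, 0.1238]
tool_rot: [-3.137, 0.001, -0.132]
contact_force: [-3.1, 0.1, 10.0]
opening: 0.0154
grip_force: 30.0
```

Emit:
arm_command:
  series:
    - {"x": -4, "y": 2, "z": 0, "rx": 0, "ry": 0, "rz": 0}
    - {"x": -11, "y": 6, "z": 0, "rx": 0, "ry": 0, "rz": 0}
    - {"x": -19, "y": 11, "z": 0, "rx": 0, "ry": 0, "rz": 0}
    - {"x": -27, "y": 16, "z": 0, "rx": 0, "ry": 0, "rz": 0}
    - {"x": -35, "y": 21, "z": 0, "rx": 0, "ry": 0, "rz": 0}
    - {"x": -43, "y": 26, "z": 0, "rx": 0, "ry": 0, "rz": 0}
    - {"x": -51, "y": 31, "z": 0, "rx": 0, "ry": 0, "rz": 0}
    - {"x": -59, "y": 36, "z": 0, "rx": 0, "ry": 0, "rz": 0}
    - {"x": -67, "y": 41, "z": 0, "rx": 0, "ry": 0, "rz": 0}
    - {"x": -75, "y": 46, "z": 0, "rx": 0, "ry": 0, "rz": 0}
    - {"x": -81, "y": 50, "z": 0, "rx": 0, "ry": 0, "rz": 0}
    - {"x": -86, "y": 50, "z": 0, "rx": 0, "ry": 0, "rz": 0}
    - {"x": -90, "y": 50, "z": 0, "rx": 0, "ry": 0, "rz": 0}
    - {"x": -93, "y": 50, "z": 0, "rx": 0, "ry": 0, "rz": 0}
    - {"x": -95, "y": 50, "z": 0, "rx": 0, "ry": 0, "rz": 0}
    - {"x": -95, "y": 50, "z": 0, "rx": 0, "ry": 0, "rz": 0}

```text
time: 74.6
tool_pos: [0.4289, -0.0915, 0.1238]
tool_rot: [-3.137, -0.002, -0.133]
contact_force: [2.2, -0.6, 9.8]
opening: 0.0154
grip_force: 30.0
```

Emit:
arm_command:
  series:
    - {"x": -1, "y": 0, "z": 0, "rx": 0, "ry": 0, "rz": 0}
    - {"x": -2, "y": 0, "z": 0, "rx": 0, "ry": 0, "rz": 0}
    - {"x": -3, "y": 0, "z": 0, "rx": 0, "ry": 0, "rz": 0}
    - {"x": -3, "y": 0, "z": 0, "rx": 0, "ry": 0, "rz": 0}

```text
time: 75.0
tool_pos: [0.4284, -0.0916, 0.1239]
tool_rot: [-3.138, -0.008, -0.133]
contact_force: [12.5, 0.5, -0.3]
opening: 0.0153
grip_force: 30.0
```

```bash
python3 - <<'E'
from band import *
s=observe(); print(s["time"],s["tool_pos"].round(4),tst(s["tool_pos"]),s["contact_force"].round(1))
E
```

```text
75.0 [ 0.4284 -0.0916  0.1239] [-0.10421374  0.00564316] [12.5  0.5 -0.3]
```

Emit:
arm_command:
  series:
    - {"x": 1, "y": 0, "z": 0, "rx": 0, "ry": 0, "rz": 0}
    - {"x": 1, "y": 0, "z": 0, "rx": 0, "ry": 0, "rz": 0}
    - {"x": 1, "y": 0, "z": 0, "rx": 0, "ry": 0, "rz": 0}
    - {"x": 1, "y": 0, "z": 0, "rx": 0, "ry": 0, "rz": 0}
    - {"x": 0, "y": 0, "z": -30, "rx": 0, "ry": 0, "rz": 0}
    - {"x": 0, "y": 0, "z": -70, "rx": 0, "ry": 0, "rz": 0}
    - {"x": 0, "y": 0, "z": -110, "rx": 0, "ry": 0, "rz": 0}
    - {"x": 0, "y": 0, "z": -130, "rx": 0, "ry": 0, "rz": 0}
    - {"x": 0, "y": -40, "z": -130, "rx": 0, "ry": 0, "rz": 0}
    - {"x": 0, "y": -80, "z": -130, "rx": 0, "ry": 0, "rz": 0}
    - {"x": 0, "y": -120, "z": -130, "rx": 0, "ry": 0, "rz": 0}
    - {"x": 0, "y": -150, "z": -130, "rx": 0, "ry": 0, "rz": 0}
    - {"x": 0, "y": -150, "z": -130, "rx": 0, "ry": 0, "rz": 0}
  hand: 40

```text
time: 76.3
tool_pos: [0.4448, 0.0591, 0.2536]
tool_rot: [-3.137, 0.0, -0.129]
contact_force: [0.9, -0.6, -0.5]
opening: 0.0401
grip_force: 0.0
```

```bash
python3 - <<'E'
from band import *
near=dict(band_short=st(0,.057,.057),band_middle=st(0,.005,.057),band_long=st(0,-.05,.057),knob_top=st(-.105,.005,.086),lamp_stage=st(0,0,0),cradle1=st(0,.005,.046))
meas(list(near),2,near)
p=read_camera("top"); cv2.imwrite("pics/fin.png",cv2.resize(p["pixels"][120:280,250:450],None,fx=3.6,fy=3.6))
E
```

```text
('band_long', 'top') 2 [ 0.5278 -0.1631  0.0576] stage [ 0.0038 -0.0521]
('band_middle', 'side') 2 [ 0.5371 -0.107   0.0558] stage [0.0055 0.0048]
('band_middle', 'top') 2 [ 0.5371 -0.103   0.0528] stage [0.005  0.0087]
('band_short', 'top') 2 [ 0.5402 -0.0518  0.0582] stage [0.0012 0.0599]
('cradle1', 'side') 2 [ 0.5332 -0.1045  0.0479] stage [0.0014 0.0067]
('cradle1', 'top') 2 [ 0.533  -0.1056  0.0447] stage [0.0012 0.0056]
('knob_top', 'side') 2 [ 0.4272 -0.09    0.0852] stage [-0.1056  0.0071]
('knob_top', 'top') 2 [ 0.4313 -0.0899  0.0897] stage [-0.1016  0.0077]
('lamp_stage', 'side') 2 [ 0.5304 -0.1096 -0.0014] stage [-0.0008  0.0013]
('lamp_stage', 'top') 2 [ 0.5332 -0.1098 -0.0028] stage [0.002  0.0014]
```

View pics/fin.png

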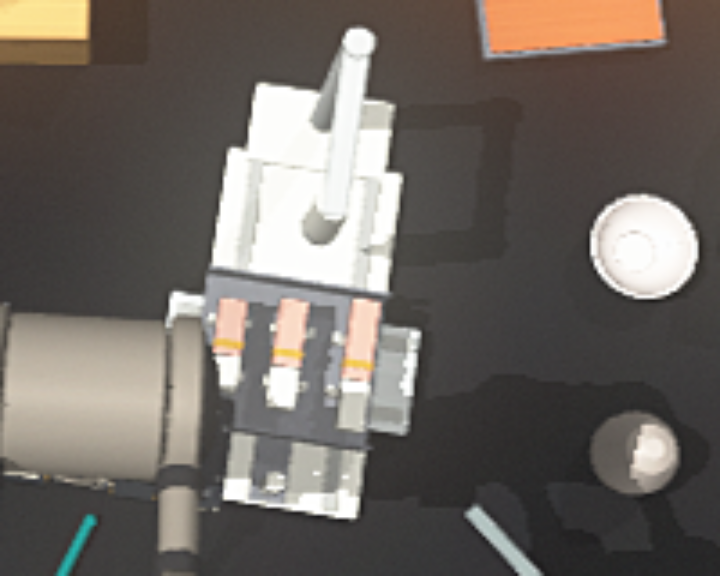

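The final crop shows the carriage at its front stop with all three tubes in their cradles, bands at about (229,346), (287,353) and (358,362). The blender case and ring dish are where they were.

```bash
python3 -c "
from cell import *
print(hand_in())"
```

```text
the job is handed in; nothing more can be done
None
```

I handed the job in: all three tubes lie in their own cradles, each band stopped under the pointer for over 2 s from shortest to longest (about 1–2 mm off centre by my measurements), the carriage is back at its front stop, and nothing else was touched; no verdict came back.

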